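Set out the specimen-mounting mat

TASK

Set out the blue mat for mounting specimens: the culture dish on the large ring in the middle of its front row, the small glass beaker on the ring behind the dish, and the two vials on the small rings either side of the dish, the red-capped one on the side nearer the white-and-blue lamp carton and the white-capped one on the other side, each centred on its ring. Put the flat red-and-white cover-slip box centrally on top of the lamp carton. Keep vials and beaker upright, and leave the lamp carton, the black-capped vial and the two black optics standing where they are.

Things in the scene. Friction and masses are not known exactly. Their poses are not given: they have to be found in the camera images.
- mat: blue mat fixed to the bench, 175 (x) by 270 (y) by 3 mm, white stripe along its front edge (robot side, -x). Origin: bench level, under the centre of the ring for the beaker; x to the back, y left, yaw up to 0.2 rad. White rings, centres in its frame (mm): 60 across, for the beaker (0, 0); in front of it, 78 across, for the dish (-85, 0); 38 across, for the vials (-85, 100) left, (-85, -100) right.
- lamp_carton: closed carton, white with a blue band, 50 (x) by 62 (y) by 50 mm high, loose, 0.25 kg, with a flat top. The things to be moved stand to its left, right and front, the black ones in a row behind it; the mat lies beyond them, left or right. Origin at the centre of its underside, z up.
- dish: flat round lidded plastic culture dish, 66 mm diameter, 14 mm high, straight sides; lid does not come off; grip across the whole diameter. Origin at the centre of its underside, z up.
- beaker: empty clear glass beaker, 45 mm diameter at the rim, 55 mm tall; grip across the outside 15 to 40 mm above its foot. Origin at the centre of its underside, z up.
- vial_red: small upright glass sample vial with a red screw cap, 19 mm diameter, 52 mm tall; grip 15 to 45 mm above its foot. Origin at the centre of its underside, z up.
- vial_white: small upright glass sample vial with a white screw cap, 19 mm diameter, 52 mm tall; grip 15 to 45 mm above its foot. Origin at the centre of its underside, z up.
- slip_box: flat square carton, white with a red band, 48 by 48 by 18 mm high, sides along its x and y; grip across two opposite sides. Origin at the centre of its underside, z up.
- vial_black: small upright glass sample vial with a black screw cap, 19 mm diameter, 52 mm tall; grip 15 to 45 mm above its foot. Origin at the centre of its underside, z up. Not to be moved.
- eyepiece: black spare eyepiece standing on end, 38 mm diameter, 48 mm tall. Not to be moved. Origin at the centre of its underside, z up.
- objective: black squat spare lens standing on end, 42 mm diameter, 31 mm tall. Not to be moved. Origin at the centre of its underside, z up.
Not all that is in view belongs to the job. What is shaped like the beaker but green is not meant. Leave any yellow look-alike of the vial_white alone.

How it is judged:
By the outcome, as a careful person would: the job done as asked, in the order asked, and still so for the second after the job is handed in, with the robot touching nothing.
It also fails if it takes over 112 s, if anything falls off the work surface, if the arm or the gripper's body presses on something with over 40 N, if the wrist force passes 120 N, or if a joint passes its speed limit or range.

ROBOT

A 6-joint arm with a two-finger parallel gripper is mounted at the origin on a cart in front of the work surface, level with it; the furniture and walls round the work are solid. World frame = base frame: x ahead of the robot, y to its left, z up, the work surface at z = 0. Lengths are in m, angles in rad, forces in N, time in s.
With the tool pointing down it reaches from about 0.275 to 0.825 m from the base axis. Payload 4.9 kg.
Tool frame: the origin (TCP) lies midway between the tips of the shut fingers; the grasp point (between the pads) lies 19 mm behind it; z points along the fingers, y is the line along which they close (so a half turn about z gives the same grasp; the last joint's range is limited). The gripper opens to 85 mm and grips with 20 to 120 N. Pads are 22 mm wide; open, the fingers measure 114 mm over their backs; the gripper's body (76 mm by 85 mm) begins 54 mm behind the grasp point. The pads swing forward as they close: fully open they stand 13 mm farther back than shut.
Start: joints at [1.079, 0.326, -0.193, 1.052, 0, 1.437], TCP at [0.193, 0.515, 0.231] pointing down, gripper open.
Joint ranges: [-2.65, 2.65], [-0.97, 1.79], [-1.3, 1.35], [-1.93, 2.1], [-1.47, 1.37], [-3.14, 3.14]. Speed limits (rad/s): [2.57, 2.57, 3.14, 3.14, 3.14, 3.14].

INTERFACE

Orientations are given as a unit quaternion [w, x, y, z].
In Python, from workcell import telemetry, cams, bot gives the robot as it stands. The module is installed in compiled form; this text tells all that it offers.
- The arm moves only by the tool carry_out, never from a script. Its argument "steps" is a list that holds one entry, the list of rows, each a list of 7 numbers: the finger opening in cm, from 0 to 8.54, then the shift along the tool's x, y, z in cm, then the turn, a rotation vector about the tool's x, y, z in rad. A call has 1 to 5 rows; each row is the pose to reach, as a shift and turn from the pose commanded when the call began, along the tool's axes at that moment; what a row does not reach only later rows make up. A row lasts 1/12 s, in which the tool goes at most 41.7 mm and 7.16 degrees, less where a joint would pass 70% of its speed; a pose out of reach is approached as far as the arm can. A call with a gripper value outside its range is refused whole. The fingers move at their own pace and stop on an object; the grip force is fixed at half the most. Time passes only in rows, so rows that repeat a pose let the fingers close. It gives the time, the measured TCP pose, the force, the opening and the grip force at its end, in the units of the state.
- telemetry.get_obs(): the state, without advancing time (a new reading comes with each control period).
- cams.get_image(name): name is "scene" or "top" or "wrist"; returns (picture, depth): 400x640x3 uint8, blue, green, red; 400x640 float32, m along the optical axis (not along the pixel's ray), 0 where there is no reading.
- cams.calibration(name): a dict with "fx", "fy", "cx", "cy" (pixels), "T" (4x4, takes a point from camera to world coordinates); the wrist camera has in their place "mount" (4x4, takes a point from camera to tool coordinates, whose origin is the TCP and whose axes are the flange's). Camera axes: x right, y down, z forward; pixel columns grow to the right and rows downward; lengths in m; the calibration is good to about 2 mm. A picture is of the moment at which its call begins: read the wrist's pose just before it. calibration takes no time and is no camera call.
- bot.close_job(): hands the job in; it is judged then, once.
The state is a dict: "time_s": time; "joint_pos": joint angles; "qvel": joint speeds; "tau": joint torques, N m; "tool_pos": TCP position; "ee_rot": TCP orientation; "force": force on the tool from outside, world axes, zero at the start; "moment": the same for the moment, N m; "finger_gap": finger opening in m; "finger_force": force on a finger pad.
Only numpy, scipy, OpenCV 4.12 (cv2) and the standard library are available. Lean on these libraries where they do the work, as an engineer would, in place of code of your own. Each camera call takes 0.05 s, during which the arm holds its last target. There are 200 camera calls.

## Working session

There is one attempt and no reset: what is moved stays moved. The work goes in short steps, Python scripts to look and compute and a tool call to move; the robot and the scene stay as the last step left them, time stands still between calls to the robot, and variables do not carry over. Pictures are saved under pics/ and viewed, at most 14 in all, crops included, and the job is handed in when it is done.

Besides the shell and the picture viewer there is one more tool, called after "Call:" by a JSON object that holds its "method" and its "body". carry_out: Moves the arm, as the interface text tells. Its arguments: {"type":"object","properties":{"steps":{"type":"array","items":{"type":"array","items":{"type":"array","items":{"type":"number"}}}}},"required":["steps"]}

```bash
mkdir -p pics; python3 - <<'E'
from workcell import telemetry, cams, bot
import cv2,numpy as np
for n in ("top","scene"):
    im,d=cams.get_image(n); cv2.imwrite(f"pics/{n}0.png",im); np.save(f"{n}0.npy",d)
    c=cams.calibration(n); print(n,c)
o=telemetry.get_obs();print(o)
print(cams.calibration("wrist"))
E
```

```text
top {'fx': 404.58472279472346, 'fy': 404.58472279472346, 'cx': 322.6477716955961, 'cy': 202.54859652158655, 'T': array([[-0.00834977, -0.98159105,  0.1908122 ,  0.3005517 ],
       [-0.99946976,  0.01419794,  0.02930228,  0.02765813],
       [-0.031472  , -0.19046636, -0.98118912,  1.08624593],
       [ 0.        ,  0.        ,  0.        ,  1.        ]])}
scene {'fx': 404.6275972123791, 'fy': 404.6275972123791, 'cx': 313.8193140009738, 'cy': 199.3217597781615, 'T': array([[ 0.62685171, -0.58183286,  0.51819635,  0.00493572],
       [-0.77896103, -0.48220174,  0.40087553, -0.3613323 ],
       [ 0.01663262, -0.65494427, -0.75549411,  0.79370221],
       [ 0.        ,  0.        ,  0.        ,  1.        ]])}
{'time_s': 0.1, 'joint_pos': array([ 1.07879805e+00,  3.26871259e-01, -1.93477326e-01,  1.05204213e+00,
       -2.71534385e-05,  1.43663149e+00]), 'qvel': array([ 8.49093682e-05, -2.47440501e-03,  3.13594726e-03,  4.11483852e-04,
        1.29883603e-03,  8.08407877e-04]), 'tau': array([-8.90355727e-05, -4.44238436e+01,  2.63038588e+01,  7.87381228e-03,
       -1.21890225e-04,  5.04811851e-06]), 'tool_pos': array([0.19235859, 0.51469295, 0.23058184]), 'ee_rot': array([-2.32611738e-04,  1.77963622e-01,  9.84036744e-01, -7.62620708e-04]), 'force': array([0.07901057, 0.53914328, 0.22029225]), 'moment': array([0.05961227, 0.01753494, 0.00642688]), 'finger_force': 0.0, 'finger_gap': 0.08512941205904077}
{'fx': 324.8838148627874, 'fy': 324.8838148627874, 'cx': 318.94037061716114, 'cy': 194.481342409051, 'mount': array([[ 4.75824214e-04, -9.64150654e-01, -2.65355026e-01,
         6.68556879e-02],
       [ 9.99999863e-01,  5.16827826e-04, -8.47006316e-05,
         1.63044768e-04],
       [ 2.18807031e-04, -2.65354949e-01,  9.64150768e-01,
        -1.42114804e-01],
       [ 0.00000000e+00,  0.00000000e+00,  0.00000000e+00,
         1.00000000e+00]])}
```

View pics/top0.png

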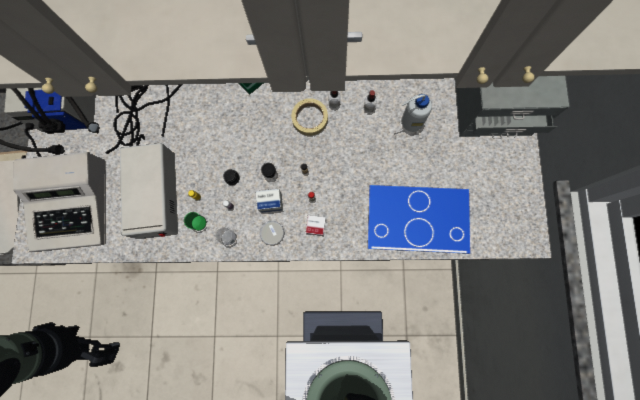

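View pics/scene0.png

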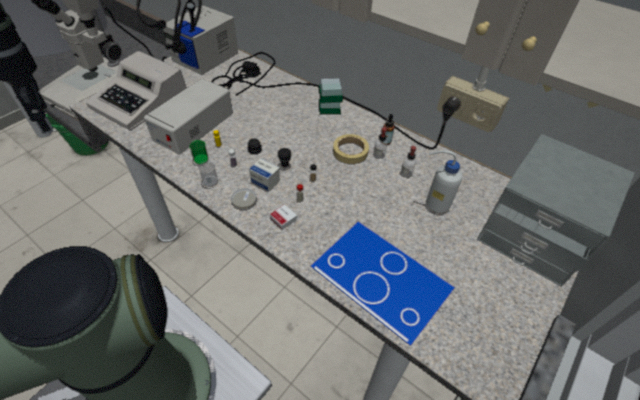

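The top picture shows the mat on the right, with the 60 mm ring at (419,201), the dish ring at (419,232) and the vial rings at (381,231) and (457,234).

Candidates:
- **Beaker:** clear at (226,236), green at (196,222). The clear one fits.
- **White-cap vial:** white at (227,204), yellow at (193,194). The white one fits.
- **Red vial:** (311,196) near the carton, and a red-topped dropper at (371,97). The small vial fits.

The slip box is at (316,225), the dish at (271,232) and the carton at (268,200).

I'll confirm these in one enlarged crop and measure.

```bash
cat > h.py <<'E'
from workcell import telemetry, cams, bot
import cv2, numpy as np
from scipy.spatial.transform import Rotation as Ro
def toolT(o):
    q=o["ee_rot"]; T=np.eye(4); T[:3,:3]=Ro.from_quat(np.r_[q[1:],q[0]]).as_matrix(); T[:3,3]=o["tool_pos"]; return T
def snap(n):
    o=telemetry.get_obs(); im,d=cams.get_image(n); c=cams.calibration(n)
    T=toolT(o)@c["mount"] if n=="wrist" else c["T"]
    return im,d,c,T,o
def at_z(c,T,uv,z):   # pixel rays -> plane at height z
    uv=np.atleast_2d(uv).astype(float)
    r=np.c_[(uv[:,0]-c["cx"])/c["fx"],(uv[:,1]-c["cy"])/c["fy"],np.ones(len(uv))]@T[:3,:3].T
    return T[:3,3]+r*((z-T[2,3])/r[:,2])[:,None]
def cloud(d,c,T):
    v,u=np.mgrid[:d.shape[0],:d.shape[1]]
    p=np.stack([(u-c["cx"])/c["fx"]*d,(v-c["cy"])/c["fy"]*d,d],-1)
    P=p@T[:3,:3].T+T[:3,3]; P[d==0]=np.nan; return P
E
python3 - <<'E'
from h import *
im=cv2.imread("pics/top0.png"); d=np.load("top0.npy"); c=cams.calibration("top"); T=c["T"]
cv2.imwrite("pics/crop1.png",cv2.resize(im[150:255,175:475],None,fx=2.6,fy=2.6,interpolation=cv2.INTER_CUBIC))
P=cloud(d,c,T)
bench=np.nanmedian(P[240:255,330:360,2]); print("bench z",bench,"mat z",np.nanmedian(P[215:220,390:400,2]))
for n,(u,v,z) in dict(dish=(271,232,.014),beaker=(226,236,.055),red=(311,196,.052),white=(227,204,.052),black=(304,168,.052),box=(316,220,.018),carton=(268,195,.05),eye=(268,170,.048),obj=(231,177,.031),green=(196,222,.055),yellow=(193,194,.052)).items():
    print(n,at_z(c,T,(u,v),z)[0,:2].round(3),"depth z",P[v-1:v+2,u-1:u+2,2].round(3).ravel()[[0,4,8]])
for n,z,lab in (("rings",.003,[(419,201),(419,232),(381,231),(457,234)]),):
    hsv=cv2.cvtColor(im,cv2.COLOR_BGR2HSV); m=(hsv[...,1]<110)&(hsv[...,2]>120)
    for (u,v),R in zip(lab,(15,19,11,11)):
        yy,xx=np.nonzero(m[v-R:v+R+1,u-R:u+R+1]); k=(yy<2*R-1)if R==19 else yy>-1
        pts=at_z(c,T,np.c_[xx+u-R,yy+v-R],z)[:,:2]
        A=np.c_[2*pts,np.ones(len(pts))]; s=np.linalg.lstsq(A,(pts**2).sum(1),rcond=None)[0]
        print("ring",s[:2].round(4),"r",round(float(np.sqrt(s[2]+s[:2]@s[:2])),4),len(pts))
E
```

```text
bench z -0.0010464452468295082 mat z 0.0020394405574446495
dish [0.431 0.199] depth z [0.013 0.013 0.014]
beaker [0.417 0.308] depth z [0.003 0.    0.   ]
red [0.52  0.089] depth z [0.049 0.052 0.046]
white [0.501 0.31 ] depth z [0.049   nan 0.044]
black [0.596 0.107] depth z [0.051 0.05  0.043]
box [0.461 0.078] depth z [0.016 0.017 0.018]
carton [0.524 0.202] depth z [0.048 0.046 0.048]
eye [0.593 0.204] depth z [0.044 0.043 0.045]
obj [0.58  0.307] depth z [0.033 0.028 0.027]
green [0.454 0.388] depth z [-0.     0.005 -0.003]
yellow [0.53  0.401] depth z [0.05  0.05  0.038]
ring [ 0.5223 -0.2031] r 0.0332 139
ring [ 0.4161 -0.1941] r 0.0428 272
ring [ 0.4335 -0.0958] r 0.0175 66
ring [ 0.4219 -0.2952] r 0.0176 62
```

View pics/crop1.png

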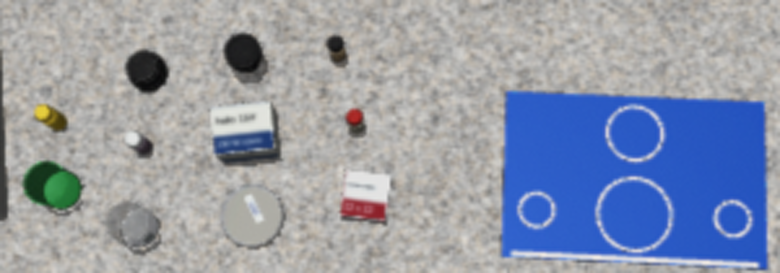

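Identification confirmed: in the crop the red vial is at (355,120), white vial (137,140), clear beaker (135,225), dish (252,215) and slip box (365,195). The yellow vial and green beaker are to be left alone. Next I move over the dish, with the tool y axis along world y.

Call:
{"method": "carry_out", "body": {"steps": [[[8.5, -3.34, -2.12, 0.3, 0, 0, -0.0716], [8.5, -6.69, -4.25, 0.6, 0, 0, -0.1432], [8.5, -10.03, -6.37, 0.9, 0, 0, -0.2148], [8.5, -13.38, -8.5, 1.2, 0, 0, -0.2864], [8.5, -16.72, -10.62, 1.5, 0, 0, -0.358]]]}}

```text
time_s: 0.52
tool_pos: [0.3124, 0.3555, 0.2158]
ee_rot: [-0.0, -0.002, 1.0, -0.0]
force: [0.4, 0.5, 0.3]
finger_gap: 0.0853
finger_force: 0.0
```

Call:
{"method": "carry_out", "body": {"steps": [[[8.5, -2.39, -3.16, 0.3, 0, 0, 0], [8.5, -4.78, -6.32, 0.6, 0, 0, 0], [8.5, -7.17, -9.48, 0.9, 0, 0, 0], [8.5, -9.56, -12.64, 1.2, 0, 0, 0], [8.5, -11.95, -15.8, 1.5, 0, 0, 0]]]}}

```text
time_s: 0.93
tool_pos: [0.4321, 0.1974, 0.201]
ee_rot: [-0.0, -0.0, 1.0, 0.0]
force: [0.7, 0.7, -0.3]
finger_gap: 0.0852
finger_force: 0.0
```

```bash
python3 - <<'E'
from h import *
im,d,c,T,o=snap("wrist"); im,d,c,T,o=snap("wrist"); cv2.imwrite("pics/w1.png",im); np.save("w1.npy",d); np.save("w1T.npy",T)
print(o["time_s"],o["tool_pos"],toolT(o)[:3,:3].round(4))
E
```

```text
0.9833 [0.43672288 0.19215887 0.20060252] [[-1.      0.007   0.0031]
 [ 0.007   1.     -0.0047]
 [-0.0031 -0.0047 -1.    ]]
```

View pics/w1.png

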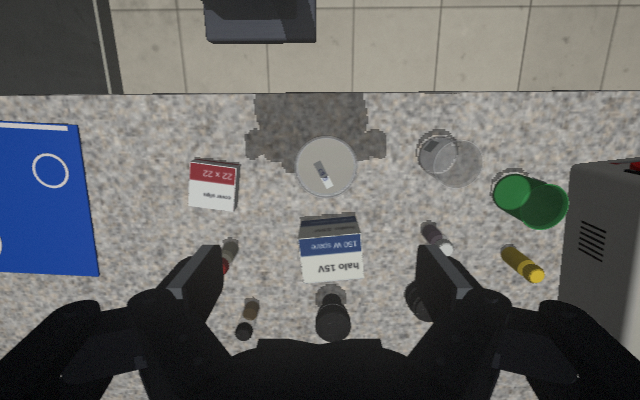

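The wrist view shows the dish at (326,167), slip box (214,185), beaker rim about (457,163) with its foot at about (437,150), carton top (332,258) and white cap (445,248). I'll re-snap now that the arm is still and measure.

```bash
cat >> h.py <<'E'
def circ(p):
    s=np.linalg.lstsq(np.c_[2*p,np.ones(len(p))],(p**2).sum(1),rcond=None)[0]
    return s[:2],np.sqrt(s[2]+s[:2]@s[:2])
def blob(P,near,rad,z0,z1):
    m=(np.hypot(P[...,0]-near[0],P[...,1]-near[1])<rad)&(P[...,2]>z0)&(P[...,2]<z1)
    p=P[m]; return p
def rep(n,p):
    (cx,cy),(w,h),a=cv2.minAreaRect((p[:,:2]*1000).astype(np.float32))
    (ex,ey),r=cv2.minEnclosingCircle((p[:,:2]*1000).astype(np.float32))
    print(n,len(p),"z %.1f"%(1e3*np.median(p[:,2])),"rect %.1f %.1f  %.1fx%.1f a=%.1f"%(cx,cy,w,h,a),"circ %.1f %.1f r%.1f"%(ex,ey,r),"med",(1e3*np.median(p[:,:2],0)).round(1))
E
python3 - <<'E'
from h import *
for k in range(2):
    im,d,c,T,o=snap("wrist"); print(o["time_s"],o["tool_pos"].round(4),o["qvel"].round(3))
P=cloud(d,c,T)
rep("dish",blob(P,(.431,.199),.05,.008,.02))
rep("box",blob(P,(.455,.078),.045,.012,.022))
rep("carton",blob(P,(.524,.202),.06,.044,.056))
rep("white",blob(P,(.501,.31),.03,.044,.056))
rep("red",blob(P,(.52,.089),.03,.044,.056))
for n,uv,z in (("rim",(457,163),.055),("foot",(437,150),0)): print(n,at_z(c,T,uv,z)[0].round(4))
rep("beaker",blob(P,(.417,.308),.05,.04,.06))
g=cv2.cvtColor(im,cv2.COLOR_BGR2GRAY)
cv2.imwrite("pics/bk.png",cv2.resize(im[110:215,395:510],None,fx=5,fy=5,interpolation=cv2.INTER_CUBIC))
im,d,c,T,o=snap("top");P=cloud(d,c,T)
rep("t box",blob(P,(.455,.078),.045,.012,.022))
rep("t carton",blob(P,(.524,.202),.06,.044,.056))
E
```

```text
1.0333 [0.4345 0.1951 0.2007] [ 0.087 -0.017 -0.02   0.03   0.055  0.056]
1.0833 [0.4327 0.197  0.2007] [ 0.069 -0.014 -0.015  0.014  0.016  0.013]
dish 3166 z 13.0 rect 432.5 197.5  65.6x65.6 a=0.4 circ 433.0 197.9 r33.4 med [431.4 198. ]
box 2165 z 17.6 rect 451.0 79.8  48.3x48.7 a=81.9 circ 450.7 80.0 r33.1 med [449.8  80.6]
carton 3033 z 49.6 rect 537.3 204.6  92.4x62.0 a=5.5 circ 533.3 204.6 r51.3 med [515.4 202.6]
white 54 z 49.9 rect 502.2 317.8  13.5x4.6 a=43.0 circ 503.8 316.1 r6.8 med [501.5 317.9]
red 0 z nan rect 0.0 0.0  0.0x0.0 a=0.0 circ 0.0 0.0 r0.0 med [nan nan]
rim [0.4163 0.3206 0.055 ]
foot [0.412  0.3216 0.    ]
beaker 885 z 51.1 rect 422.4 316.0  44.7x44.3 a=68.4 circ 422.8 315.6 r22.8 med [424.4 324.6]
t box 320 z 17.0 rect 448.7 80.5  48.1x48.6 a=81.9 circ 448.2 80.6 r32.6 med [447.8  80.5]
t carton 386 z 49.0 rect 536.3 205.2  94.3x61.4 a=6.3 circ 537.8 192.8 r49.9 med [519.1 199.3]
  return _methods._mean(a, axis=axis, dtype=dtype,
  ret = ret.dtype.type(ret / rcount)
  ret = um.true_divide(
```

View pics/bk.png

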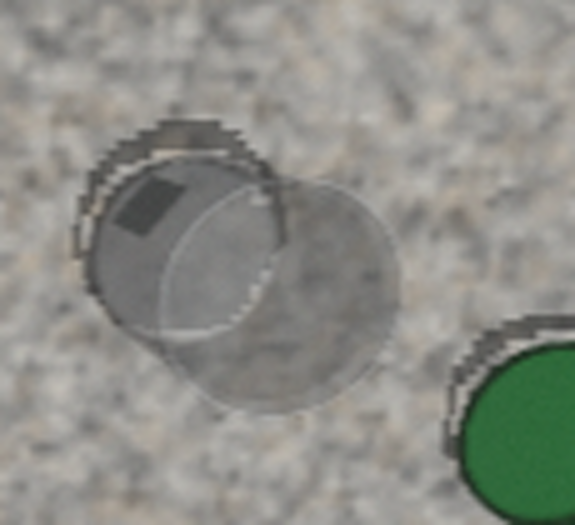

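Beaker rim and foot both back-project to about (0.4225, 0.316). The dish is at (0.4325, 0.198), right under the TCP. I'll go down and grip it.

Call:
{"method": "carry_out", "body": {"steps": [[[8.5, 0, 0, 4, 0, 0, 0], [8.5, 0, 0, 8, 0, 0, 0], [8.5, 0, 0, 12, 0, 0, 0], [8.5, 0, 0, 15.5, 0, 0, 0], [8.5, 0, 0, 17.5, 0, 0, 0]]]}}

```text
time_s: 1.6
tool_pos: [0.428, 0.2001, 0.0232]
ee_rot: [-0.002, -0.002, 1.0, -0.0]
force: [-0.3, -0.2, 1.0]
finger_gap: 0.0849
finger_force: 0.0
```

Call:
{"method": "carry_out", "body": {"steps": [[[8.5, -0.05, 0, 1.4, 0, 0, 0], [8.5, -0.05, 0, 2.2, 0, 0, 0], [8.5, -0.05, 0, 2.6, 0, 0, 0], [8.5, -0.05, 0, 2.6, 0, 0, 0]]]}}

```text
time_s: 1.93
tool_pos: [0.4313, 0.2, 0.0]
ee_rot: [-0.0, -0.001, 1.0, -0.0]
force: [-0.6, 0.0, 1.2]
finger_gap: 0.0852
finger_force: 0.0
```

Call:
{"method": "carry_out", "body": {"steps": [[[5, 0, 0, 0, 0, 0, 0], [5, 0, 0, 0, 0, 0, 0], [5, 0, 0, 0, 0, 0, 0], [5, 0, 0, 0, 0, 0, 0], [5, 0, 0, 0, 0, 0, 0]]]}}

```text
time_s: 2.35
tool_pos: [0.4329, 0.1997, 0.002]
ee_rot: [0.001, -0.0, 1.0, 0.001]
force: [-1.8, -0.7, 9.3]
finger_gap: 0.0583
finger_force: 62.1
```

Gap 58 mm against the dish's 66 mm, so I'll look.

```bash
python3 - <<'E'
from h import *
im,d,c,T,o=snap("wrist"); print(o["time_s"],o["tool_pos"].round(4),o["finger_gap"],o["finger_force"],o["force"])
cv2.imwrite("pics/w2.png",im)
E
```

```text
2.35 [0.4329 0.1997 0.002 ] 0.05827793760207365 62.06027623498812 [-1.78352251 -0.73505511  9.26318946]
```

View pics/w2.png

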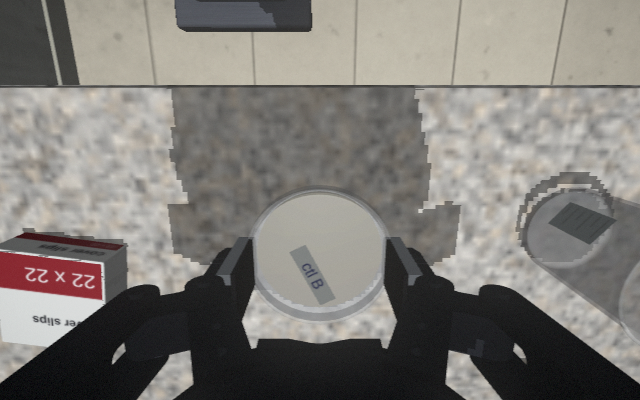

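```bash
python3 - <<'E'
from h import *
im,d,c,T,o=snap("wrist"); P=cloud(d,c,T); Q=P-T[:3,3]
print(o["tool_pos"],o["finger_gap"],o["finger_force"],o["force"])
for v in (200,225,240,250,260,275,290,310): print(v,[tuple((P[v,u]*1e3).round(0).astype(float)) for u in (235,245,262,300,350,378,392,402)])
im,d,c,T,o=snap("top"); P=cloud(d,c,T)
cv2.imwrite("pics/t2.png",cv2.resize(im[180:260,210:330],None,fx=5,fy=5,interpolation=cv2.INTER_CUBIC))
E
```

```text
[0.43291763 0.19967608 0.00202318] 0.05842847203386533 62.05611750483513 [-2.32505798 -0.55528022  9.70529821]
200 [(np.float64(408.0), np.float64(161.0), np.float64(-0.0)), (np.float64(409.0), np.float64(165.0), np.float64(-1.0)), (np.float64(409.0), np.float64(173.0), np.float64(-1.0)), (np.float64(404.0), np.float64(192.0), np.float64(13.0)), (np.float64(405.0), np.float64(213.0), np.float64(12.0)), (np.float64(408.0), np.float64(227.0), np.float64(0.0)), (np.float64(409.0), np.float64(234.0), np.float64(-0.0)), (np.float64(409.0), np.float64(238.0), np.float64(-0.0))]
225 [(np.float64(421.0), np.float64(160.0), np.float64(-1.0)), (np.float64(421.0), np.float64(165.0), np.float64(-1.0)), (np.float64(416.0), np.float64(175.0), np.float64(12.0)), (np.float64(416.0), np.float64(192.0), np.float64(13.0)), (np.float64(416.0), np.float64(213.0), np.float64(12.0)), (np.float64(416.0), np.float64(225.0), np.float64(13.0)), (np.float64(421.0), np.float64(234.0), np.float64(-0.0)), (np.float64(421.0), np.float64(239.0), np.float64(-1.0))]
240 [(np.float64(429.0), np.float64(159.0), np.float
[... 2061 characters left out ...]
(np.float64(448.0), np.float64(214.0), np.float64(12.0)), (np.float64(447.0), np.float64(226.0), np.float64(14.0)), (np.float64(437.0), np.float64(229.0), np.float64(30.0)), (np.float64(428.0), np.float64(229.0), np.float64(43.0))]
310 [(np.float64(416.0), np.float64(178.0), np.float64(73.0)), (np.float64(467.0), np.float64(162.0), np.float64(-1.0)), (np.float64(467.0), np.float64(171.0), np.float64(-0.0)), (np.float64(458.0), np.float64(191.0), np.float64(13.0)), (np.float64(457.0), np.float64(214.0), np.float64(14.0)), (np.float64(467.0), np.float64(230.0), np.float64(-0.0)), (np.float64(468.0), np.float64(237.0), np.float64(-1.0)), (np.float64(416.0), np.float64(221.0), np.float64(72.0))]
```

The pads have closed on top of the lid: the tips stand about 14 mm up, because the open fingers sit back. I'll lift a little, open, go about 7 mm lower and close again.

Call:
{"method": "carry_out", "body": {"steps": [[[8.5, 0, 0, -1, 0, 0, 0], [8.5, 0, 0, -1.5, 0, 0, 0], [8.5, 0, 0, -1.5, 0, 0, 0], [8.5, 0, 0, -1.5, 0, 0, 0], [8.5, 0, 0, -1.5, 0, 0, 0]]]}}

```text
time_s: 2.92
tool_pos: [0.4323, 0.1992, 0.0155]
ee_rot: [0.0, -0.0, 1.0, 0.0]
force: [0.1, -0.2, 0.7]
finger_gap: 0.0851
finger_force: 0.0
```

```bash
python3 - <<'E'
from h import *
im,d,c,T,o=snap("wrist"); P=cloud(d,c,T)
print(o["tool_pos"],o["finger_gap"],o["force"])
p=blob(P,(.431,.199),.05,.009,.018); rep("dish",p)
E
```

```text
[0.43227289 0.19920172 0.01551694] 0.08507094926973202 [ 0.06801834 -0.22634918  0.65499226]
dish 13580 z 13.0 rect 431.4 198.7  66.2x66.3 a=51.1 circ 431.6 198.7 r33.6 med [428.9 198.8]
```

Call:
{"method": "carry_out", "body": {"steps": [[[8.5, 0.05, -0.05, 1.2, 0, 0, 0], [8.5, 0.05, -0.05, 1.9, 0, 0, 0], [8.5, 0.05, -0.05, 2.2, 0, 0, 0], [8.5, 0.05, -0.05, 2.2, 0, 0, 0]]]}}

```text
time_s: 3.3
tool_pos: [0.4305, 0.1984, -0.0077]
ee_rot: [-0.001, -0.0, 1.0, -0.0]
force: [0.1, -0.8, -0.2]
finger_gap: 0.0851
finger_force: 0.0
```

Call:
{"method": "carry_out", "body": {"steps": [[[5, 0, 0, 0, 0, 0, 0], [5, 0, 0, 0, 0, 0, 0], [5, 0, 0, 0, 0, 0, 0], [5, 0, 0, 0, 0, 0, 0], [5, 0, 0, 0, 0, 0, 0]]]}}

```text
time_s: 3.72
tool_pos: [0.4324, 0.199, -0.0048]
ee_rot: [0.001, -0.0, 1.0, 0.0]
force: [-3.9, -2.2, 17.2]
finger_gap: 0.059
finger_force: 68.7
```

Call:
{"method": "carry_out", "body": {"steps": [[[5, 0, 0, -0.5, 0, 0, 0], [5, 0, 0, -2, 0, 0, 0], [5, 0, 0, -4, 0, 0, 0], [5, 0, 0, -5, 0, 0, 0]]]}}

```text
time_s: 4.05
tool_pos: [0.4324, 0.199, 0.0452]
ee_rot: [0.001, -0.0, 1.0, 0.0]
force: [0.6, 0.9, -0.4]
finger_gap: 0.0588
finger_force: 64.3
```

```bash
python3 - <<'E'
from h import *
im,d,c,T,o=snap("wrist"); P=cloud(d,c,T)
print(o["tool_pos"],o["finger_gap"],o["force"],o["finger_force"])
print(P[200:320:20,319].round(3), P[250,255:390:20].round(3)); cv2.imwrite("pics/w3.png",im)
E
```

```text
[0.4323751  0.19895608 0.04517685] 0.05881524148545092 [ 0.61228767  0.89094048 -0.44106357] 64.34167064493522
[[0.402 0.199 0.063]
 [0.411 0.199 0.062]
 [0.42  0.199 0.062]
 [0.429 0.199 0.062]
 [0.437 0.199 0.064]
 [0.447 0.199 0.063]] [[0.424 0.172 0.063]
 [0.424 0.181 0.062]
 [0.424 0.189 0.062]
 [0.423 0.197 0.063]
 [0.424 0.206 0.063]
 [0.424 0.214 0.063]
 [0.424 0.222 0.063]]
```

View pics/w3.png

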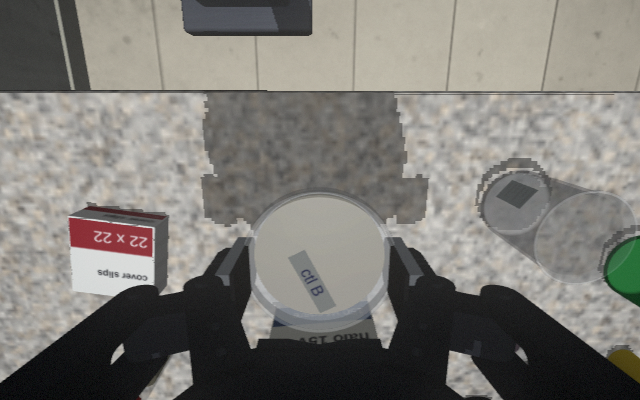

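The dish is held; the gap reading is short by the pad flex, and the lid top sits 18 mm above the TCP. I'll carry it over the mat.

Call:
{"method": "carry_out", "body": {"steps": [[[5, 0.05, -3.0, -1.5, 0, 0, 0], [5, 0.1, -6.8, -2.5, 0, 0, 0], [5, 0.15, -10.8, -3, 0, 0, 0], [5, 0.2, -14.8, -3, 0, 0, 0], [5, 0.25, -18.8, -3, 0, 0, 0]]]}}

```text
time_s: 4.52
tool_pos: [0.4292, 0.0091, 0.0737]
ee_rot: [0.001, -0.001, 1.0, -0.0]
force: [1.5, -0.4, -0.5]
finger_gap: 0.0588
finger_force: 64.6
```

Call:
{"method": "carry_out", "body": {"steps": [[[5, 0.05, -4.0, 0, 0, 0, 0], [5, 0.1, -8, 0, 0, 0, 0], [5, 0.13, -12, 0, 0, 0, 0], [5, 0.13, -16, 0, 0, 0, 0], [5, 0.13, -19, 0, 0, 0, 0]]]}}

```text
time_s: 4.93
tool_pos: [0.4278, -0.1826, 0.0733]
ee_rot: [0.0, 0.001, 1.0, -0.001]
force: [1.7, -0.6, 0.5]
finger_gap: 0.0588
finger_force: 64.6
```

Call:
{"method": "carry_out", "body": {"steps": [[[5, 0, -1.65, 0, 0, 0, 0], [5, 0, -1.65, 0, 0, 0, 0], [5, 0, -1.65, 0, 0, 0, 0]]]}}

```text
time_s: 5.18
tool_pos: [0.4276, -0.1964, 0.073]
ee_rot: [-0.0, 0.001, 1.0, 0.0]
force: [-0.3, 0.7, -0.3]
finger_gap: 0.0587
finger_force: 64.7
```

```bash
python3 - <<'E'
from h import *
im,d,c,T,o=snap("wrist"); im,d,c,T,o=snap("wrist"); P=cloud(d,c,T)
print(o["time_s"],o["tool_pos"],o["qvel"].round(3),o["finger_gap"])
cv2.imwrite("pics/w4.png",im); np.save("w4.npy",d); np.save("w4T.npy",T)
E
```

```text
5.2333 [ 0.42728156 -0.19524847  0.07290166] [ 0.027 -0.008 -0.013  0.002 -0.002  0.001] 0.05871981219327579
```

View pics/w4.png

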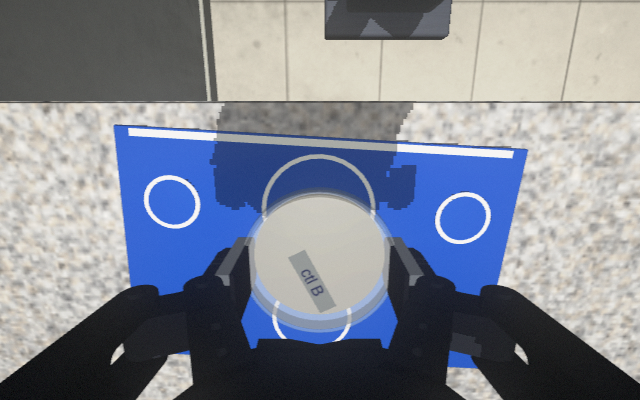

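The small rings are at (172,202), which is the right one, and (463,218), the left one. I'll fit them and the dish in this frame.

```bash
cat >> h.py <<'E'
def ring(im,c,T,u,v,R,tag):
    hsv=cv2.cvtColor(im,cv2.COLOR_BGR2HSV); m=(hsv[...,1]<90)&(hsv[...,2]>130)
    yy,xx=np.nonzero(m[v-R:v+R+1,u-R:u+R+1]); p=at_z(c,T,np.c_[xx+u-R,yy+v-R],.003)[:,:2]
    for _ in range(3):
        s,r=circ(p); e=np.abs(np.hypot(*(p-s).T)-r); p=p[e<max(2.5e-3,1.5*np.median(e))]
    print(tag,s.round(4),"r %.4f n %d"%(r,len(p))); return s
E
python3 - <<'E'
from h import *
im=cv2.imread("pics/w4.png"); d=np.load("w4.npy"); T=np.load("w4T.npy"); c=cams.calibration("wrist"); P=cloud(d,c,T)
R=ring(im,c,T,172,202,36,"right"); L=ring(im,c,T,463,218,36,"left")
e=(L-R)/np.linalg.norm(L-R); x=np.array([e[1],-e[0]]); D=(L+R)/2
print("sep",np.linalg.norm(L-R),"yaw",np.arctan2(x[1],x[0]),"dish target",D.round(4),"beaker",(D+.085*x).round(4))
p=blob(P,(.4275,-.195),.05,.084,.096); rep("dish held",p)
E
```

```text
right [ 0.4241 -0.2954] r 0.0175 n 743
left [ 0.4358 -0.0959] r 0.0176 n 710
sep 0.1998005362101579 yaw -0.05860584454549852 dish target [ 0.4299 -0.1957] beaker [ 0.5148 -0.2006]
dish held 17847 z 90.7 rect 425.6 -194.4  66.2x69.4 a=41.6 circ 421.2 -195.4 r43.3 med [ 422.4 -195.2]
```

```bash
python3 - <<'E'
from h import *
d=np.load("w4.npy"); T=np.load("w4T.npy"); c=cams.calibration("wrist"); P=cloud(d,c,T)
m=(P[...,2]>.087)&(P[...,2]<.096); m[:,:258]=0; m[:,382:]=0; m[330:]=0
p=P[m]; rep("h",p); hull=cv2.convexHull((p[:,:2]*1000).astype(np.float32))[:,0]
h=hull[np.abs(hull[:,1]+195.3)<24]; print(circ(h))
E
```

```text
h 15474 z 90.7 rect 425.7 -194.7  54.0x64.9 a=89.1 circ 426.7 -195.1 r33.6 med [ 423.5 -195.2]
(array([ 426.46598156, -195.3362114 ]), np.float64(33.16336799555617))
```

Call:
{"method": "carry_out", "body": {"steps": [[[5, -0.2, -0.05, 2.5, 0, 0, 0], [5, -0.35, -0.07, 5, 0, 0, 0], [5, -0.35, -0.07, 6, 0, 0, 0], [5, -0.35, -0.07, 6.3, 0, 0, 0], [5, -0.35, -0.07, 6.3, 0, 0, 0]]]}}

```text
time_s: 5.7
tool_pos: [0.4306, -0.1951, 0.0097]
ee_rot: [-0.001, -0.001, 1.0, 0.001]
force: [0.6, 0.0, 0.3]
finger_gap: 0.0586
finger_force: 64.7
```

```bash
python3 - <<'E'
from h import *
im,d,c,T,o=snap("wrist"); im,d,c,T,o=snap("wrist"); P=cloud(d,c,T)
print(o["time_s"],o["tool_pos"],o["qvel"].round(3),o["finger_gap"],o["force"])
m=(P[...,2]>.022)&(P[...,2]<.034); m[:,:258]=0; m[:,382:]=0; m[330:]=0
p=P[m]; rep("h",p); hull=cv2.convexHull((p[:,:2]*1000).astype(np.float32))[:,0]
h=hull[np.abs(hull[:,1]+195.3)<24]; print(circ(h))
cv2.imwrite("pics/w5.png",im); np.save("w5.npy",d); np.save("w5T.npy",T)
E
```

```text
5.75 [ 0.43125757 -0.19575645  0.01049432] [-0.006 -0.018  0.017  0.001 -0.    -0.001] 0.05904077455893176 [ 0.03781079 -0.41503098  0.13538439]
h 15634 z 28.3 rect 429.8 -194.9  54.1x65.1 a=88.1 circ 430.5 -196.0 r33.4 med [ 427.1 -195.7]
(array([ 430.40251829, -195.89581914]), np.float64(33.15559262238578))
```

View pics/w5.png

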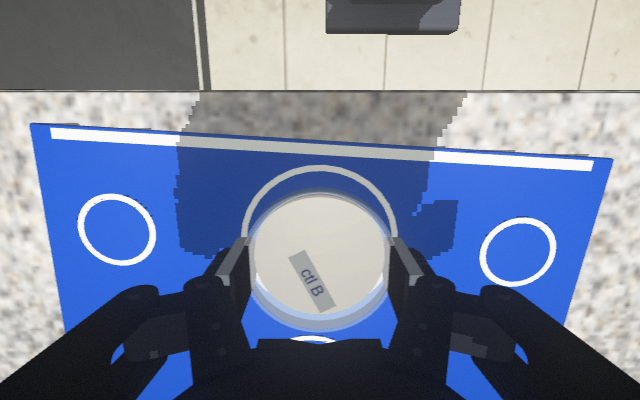

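```bash
python3 - <<'E'
from h import *
im=cv2.imread("pics/w5.png"); T=np.load("w5T.npy"); c=cams.calibration("wrist")
R=ring(im,c,T,117,230,46,"right"); L=ring(im,c,T,518,252,46,"left")
e=(L-R)/np.linalg.norm(L-R); x=np.array([e[1],-e[0]]); D=(L+R)/2
print("sep",np.linalg.norm(L-R),"yaw",np.arctan2(x[1],x[0]),"dish target",D.round(4),"beaker",(D+.085*x).round(4))
E
```

```text
right [ 0.4241 -0.2954] r 0.0175 n 1345
left [ 0.4357 -0.096 ] r 0.0175 n 1281
sep 0.1997053204724752 yaw -0.05860572210501482 dish target [ 0.4299 -0.1957] beaker [ 0.5148 -0.2007]
```

The two ring fits agree and the dish is within 0.6 mm. I'll set it down, release, and travel to the beaker.

Call:
{"method": "carry_out", "body": {"steps": [[[5, 0.05, 0.02, 0.6, 0, 0, 0], [5, 0.05, 0.02, 1.0, 0, 0, 0], [5, 0.05, 0.02, 1.15, 0, 0, 0], [5, 0.05, 0.02, 1.15, 0, 0, 0]]]}}

```text
time_s: 6.13
tool_pos: [0.4306, -0.1962, -0.0014]
ee_rot: [-0.0, -0.0, 1.0, 0.0]
force: [-0.4, -0.3, -0.2]
finger_gap: 0.0588
finger_force: 64.7
```

Call:
{"method": "carry_out", "body": {"steps": [[[7, 0, 0, 0, 0, 0, 0], [8, 0, 0, 0, 0, 0, 0], [8.5, 0, 0, 0, 0, 0, 0], [8.5, 0, 0, 0, 0, 0, 0]]]}}

```text
time_s: 6.47
tool_pos: [0.4309, -0.1964, -0.0011]
ee_rot: [0.0, -0.0, 1.0, -0.0]
force: [0.4, -0.4, 0.4]
finger_gap: 0.0851
finger_force: 0.0
```

Call:
{"method": "carry_out", "body": {"steps": [[[8.5, 0, 0, -2, 0, 0, 0], [8.5, 0, 0, -5, 0, 0, 0], [8.5, 0, 0, -9, 0, 0, 0], [8.5, 0, 0, -13, 0, 0, 0], [8.5, 0, 0, -15, 0, 0, 0]]]}}

```text
time_s: 6.88
tool_pos: [0.4324, -0.1973, 0.1531]
ee_rot: [0.002, -0.0, 1.0, -0.001]
force: [1.3, -0.6, 0.1]
finger_gap: 0.0847
finger_force: 0.0
```

```bash
python3 - <<'E'
from h import *
im,d,c,T,o=snap("wrist"); im,d,c,T,o=snap("wrist"); P=cloud(d,c,T)
print(o["time_s"],o["tool_pos"],o["qvel"].round(3))
rep("dish",blob(P,(.43,-.1957),.045,.012,.022))
E
```

```text
6.9333 [ 0.43400088 -0.19828627  0.1554245 ] [-0.     0.052 -0.048 -0.137  0.003 -0.001]
dish 4267 z 16.0 rect 429.9 -196.9  66.2x65.2 a=2.4 circ 430.0 -196.4 r33.4 med [ 428.7 -196.4]
```

Call:
{"method": "carry_out", "body": {"steps": [[[8, 0, 4, 0, 0, 0, 0], [8, 0, 8, 0, 0, 0, 0], [8, 0, 12, 0, 0, 0, 0], [8, 0, 16, 0, 0, 0, 0], [8, 0, 20, 0, 0, 0, 0]]]}}

```text
time_s: 7.4
tool_pos: [0.4297, 0.0054, 0.1479]
ee_rot: [-0.001, 0.0, 1.0, 0.0]
force: [1.5, 0.9, 0.4]
finger_gap: 0.0802
finger_force: 0.0
```

Call:
{"method": "carry_out", "body": {"steps": [[[7, 0, 4, 0, 0, 0, 0], [7, 0, 8, 0, 0, 0, 0], [7, 0, 12, 0, 0, 0, 0], [7, 0, 16, 0, 0, 0, 0], [7, 0, 20, 0, 0, 0, 0]]]}}

```text
time_s: 7.82
tool_pos: [0.4296, 0.2055, 0.1478]
ee_rot: [-0.001, -0.0, 1.0, -0.0]
force: [0.4, -0.7, -0.1]
finger_gap: 0.0698
finger_force: 0.0
```

Call:
{"method": "carry_out", "body": {"steps": [[[7, 0.3, 4, 0, 0, 0, 0], [7, 0.5, 8, 0, 0, 0, 0], [7, 0.6, 10, 0, 0, 0, 0], [7, 0.6, 11.1, 0, 0, 0, 0], [7, 0.6, 11.1, 0, 0, 0, 0]]]}}

```text
time_s: 8.23
tool_pos: [0.4241, 0.3161, 0.1477]
ee_rot: [-0.001, -0.002, 1.0, -0.0]
force: [1.0, -0.1, -0.1]
finger_gap: 0.0702
finger_force: 0.0
```

Call:
{"method": "carry_out", "body": {"steps": [[[7, 0, 0, 0, 0, 0, -0.11], [7, 0, 0, 0, 0, 0, -0.22], [7, 0, 0, 0, 0, 0, -0.33], [7, 0, 0, 0, 0, 0, -0.44], [7, 0, 0, 0, 0, 0, -0.55]]]}}

```text
time_s: 8.65
tool_pos: [0.4246, 0.3124, 0.1482]
ee_rot: [-0.001, -0.273, 0.962, -0.001]
force: [0.4, -0.1, -0.2]
finger_gap: 0.07
finger_force: 0.0
```

Call:
{"method": "carry_out", "body": {"steps": [[[7, 0, 0, 0, 0, 0, -0.11], [7, 0, 0, 0, 0, 0, -0.22], [7, 0, 0, 0, 0, 0, -0.235], [7, 0, 0, 0, 0, 0, -0.235]]]}}

```text
time_s: 8.98
tool_pos: [0.4248, 0.313, 0.1484]
ee_rot: [-0.001, -0.381, 0.925, -0.0]
force: [-0.8, 0.3, 0.3]
finger_gap: 0.07
finger_force: 0.0
```

```bash
python3 - <<'E'
from h import *
im,d,c,T,o=snap("wrist"); im,d,c,T,o=snap("wrist"); P=cloud(d,c,T)
print(o["time_s"],o["tool_pos"],o["qvel"].round(3),o["finger_gap"]); print(toolT(o)[:3,:3].round(3))
rep("beaker",blob(P,(.4225,.316),.035,.045,.06))
rep("green",blob(P,(.454,.39),.04,.045,.06))
rep("white",blob(P,(.5015,.315),.02,.044,.056))
cv2.imwrite("pics/w6.png",im); np.save("w6.npy",d); np.save("w6T.npy",T)
E
```

```text
9.0333 [0.42479635 0.31335456 0.14848549] [0.009 0.001 0.006 0.001 0.002 0.001] 0.07007676956360112
[[-0.71  -0.704 -0.001]
 [-0.704  0.71  -0.001]
 [ 0.001 -0.    -1.   ]]
beaker 817 z 53.1 rect 422.8 316.1  44.6x44.5 a=35.9 circ 422.8 316.0 r22.6 med [428.4 322.6]
green 896 z 51.7 rect 462.9 399.4  44.2x44.1 a=85.9 circ 463.2 399.4 r22.8 med [466.4 406.7]
white 319 z 50.6 rect 506.0 315.1  17.5x13.8 a=50.1 circ 507.2 314.4 r8.9 med [505.2 314.5]
```

View pics/w6.png

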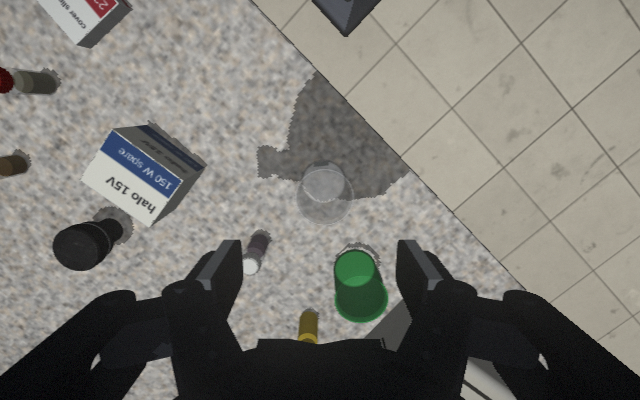

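The beaker at (325,190) in the image, world (0.4228, 0.316), is clear of the green one at (0.463, 0.399). The dish measures as sitting on its ring. I'll descend and grip the beaker.

Call:
{"method": "carry_out", "body": {"steps": [[[7, -0.05, 0.33, 3.5, 0, 0, 0], [7, -0.05, 0.33, 7.2, 0, 0, 0], [7, -0.05, 0.33, 10.5, 0, 0, 0], [7, -0.05, 0.33, 12.8, 0, 0, 0], [7, -0.05, 0.33, 14, 0, 0, 0]]]}}

```text
time_s: 9.5
tool_pos: [0.4207, 0.3158, 0.0056]
ee_rot: [-0.002, -0.382, 0.924, -0.0]
force: [-0.1, -0.7, -0.7]
finger_gap: 0.0697
finger_force: 0.0
```

Call:
{"method": "carry_out", "body": {"steps": [[[7, 0, 0, 0.25, 0, 0, 0], [5.5, 0, 0, 0.25, 0, 0, 0], [4.5, 0, 0, 0.25, 0, 0, 0], [3.5, 0, 0, 0.25, 0, 0, 0], [3.5, 0, 0, 0.25, 0, 0, 0]]]}}

```text
time_s: 9.92
tool_pos: [0.4238, 0.3179, 0.0076]
ee_rot: [0.001, -0.382, 0.924, 0.0]
force: [0.2, 0.4, -0.6]
finger_gap: 0.0424
finger_force: 60.6
```

Call:
{"method": "carry_out", "body": {"steps": [[[3, 0, 0, 0, 0, 0, 0], [3, 0, 0, 0, 0, 0, 0], [3, 0, 0, 0, 0, 0, 0]]]}}

```text
time_s: 10.17
tool_pos: [0.4237, 0.3179, 0.0074]
ee_rot: [0.001, -0.383, 0.924, 0.0]
force: [-0.7, -0.2, 5.6]
finger_gap: 0.0426
finger_force: 60.9
```

Call:
{"method": "carry_out", "body": {"steps": [[[3, 0, 0, -0.5, 0, 0, 0], [3, 0, 0, -2.5, 0, 0, 0], [3, 0, 0, -5.5, 0, 0, 0], [3, 0, 0, -8.5, 0, 0, 0], [3, 0, 0, -10.5, 0, 0, 0.08]]]}}

```text
time_s: 10.58
tool_pos: [0.4233, 0.3177, 0.1139]
ee_rot: [0.001, -0.345, 0.939, 0.0]
force: [-0.3, 0.2, -0.9]
finger_gap: 0.0424
finger_force: 60.8
```

Call:
{"method": "carry_out", "body": {"steps": [[[3, 0, 0, 0, 0, 0, 0.1], [3, 0, 0, 0, 0, 0, 0.21], [3, 0, 0, 0, 0, 0, 0.32], [3, 0, 0, 0, 0, 0, 0.43], [3, 0, 0, 0, 0, 0, 0.54]]]}}

```text
time_s: 11.0
tool_pos: [0.4224, 0.3172, 0.1115]
ee_rot: [-0.0, -0.08, 0.997, -0.0]
force: [-0.3, 0.9, -0.8]
finger_gap: 0.042
finger_force: 60.8
```

Call:
{"method": "carry_out", "body": {"steps": [[[3, 0, 0, 0, 0, 0, 0.1], [3, 0, 0, 0, 0, 0, 0.165], [3, 0, 0, 0, 0, 0, 0.165]]]}}

```text
time_s: 11.25
tool_pos: [0.4224, 0.3172, 0.1114]
ee_rot: [-0.0, 0.0, 1.0, -0.0]
force: [0.1, 0.5, -0.3]
finger_gap: 0.0425
finger_force: 60.8
```

Call:
{"method": "carry_out", "body": {"steps": [[[3, -0.3, -2, 0, 0, 0, 0], [3, -0.95, -5.7, 0, 0, 0, 0], [3, -1.6, -9.4, 0, 0, 0, 0], [3, -2.25, -13.1, 0, 0, 0, 0], [3, -2.9, -16.8, 0, 0, 0, 0]]]}}

```text
time_s: 11.67
tool_pos: [0.4516, 0.148, 0.1115]
ee_rot: [0.0, -0.002, 1.0, -0.0]
force: [0.4, 0.2, -0.2]
finger_gap: 0.0424
finger_force: 60.9
```

Call:
{"method": "carry_out", "body": {"steps": [[[3, -0.65, -3.7, 0, 0, 0, 0], [3, -1.3, -7.4, 0, 0, 0, 0], [3, -1.95, -11.1, 0, 0, 0, 0], [3, -2.6, -14.8, 0, 0, 0, 0], [3, -3.25, -18.5, 0, 0, 0, 0]]]}}

```text
time_s: 12.08
tool_pos: [0.4842, -0.0374, 0.1116]
ee_rot: [0.0, -0.001, 1.0, 0.0]
force: [-0.7, 0.2, -1.1]
finger_gap: 0.0422
finger_force: 60.9
```

Call:
{"method": "carry_out", "body": {"steps": [[[3, -0.65, -3.7, 0, 0, 0, 0], [3, -1.3, -7.4, 0, 0, 0, 0], [3, -1.95, -11.1, 0, 0, 0, 0], [3, -2.6, -14.8, 0, 0, 0, 0], [3, -2.95, -16.56, 0, 0, 0, 0]]]}}

```text
time_s: 12.5
tool_pos: [0.5146, -0.2058, 0.1117]
ee_rot: [0.001, 0.001, 1.0, -0.001]
force: [0.2, 0.1, -0.6]
finger_gap: 0.0426
finger_force: 61.0
```

Call:
{"method": "carry_out", "body": {"steps": [[[3, 0, 0, 1.5, 0, 0, 0], [3, 0, 0, 4, 0, 0, 0], [3, 0, 0, 6, 0, 0, 0], [3, 0, 0, 6.5, 0, 0, 0], [3, 0, 0, 6.5, 0, 0, 0]]]}}

```text
time_s: 12.92
tool_pos: [0.5123, -0.2004, 0.0448]
ee_rot: [-0.002, -0.001, 1.0, 0.001]
force: [-0.0, 0.1, -0.4]
finger_gap: 0.0424
finger_force: 60.9
```

```bash
python3 - <<'E'
from h import *
im,d,c,T,o=snap("wrist"); im,d,c,T,o=snap("wrist"); P=cloud(d,c,T)
print(o["time_s"],o["tool_pos"],o["qvel"].round(3),o["finger_gap"],toolT(o)[:2,:2].round(3))
rep("dish",blob(P,(.43,-.1957),.045,.012,.022))
cv2.imwrite("pics/w7.png",im); np.save("w7.npy",d); np.save("w7T.npy",T)
E
```

```text
12.9667 [ 0.5134146  -0.20088042  0.04611861] [ 0.003 -0.025  0.027  0.006  0.     0.005] 0.04225886073374252 [[-1.    -0.001]
 [-0.001  1.   ]]
dish 14545 z 16.0 rect 430.5 -196.6  66.1x64.6 a=89.0 circ 430.0 -196.5 r33.3 med [ 428.6 -196.6]
```

View pics/w7.png

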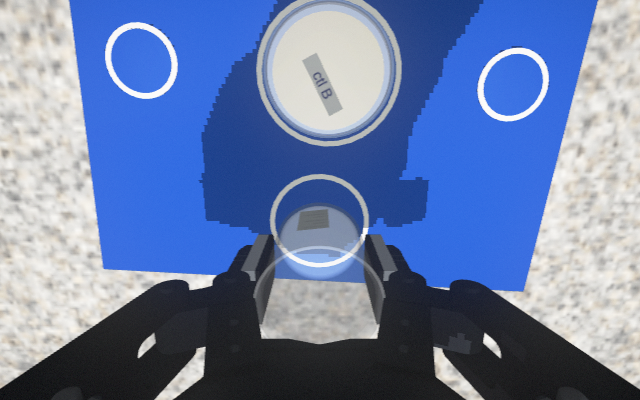

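The dish is concentric in its ring at (329,70). The beaker ring is at (319,221), and the held beaker's foot spans v 205–277 with its rim front at (319,247). I'll work out the beaker's offset in the grip.

```bash
python3 - <<'E'
from h import *
im=cv2.imread("pics/w7.png"); d=np.load("w7.npy"); T=np.load("w7T.npy"); c=cams.calibration("wrist"); P=cloud(d,c,T)
print("rimfront",at_z(c,T,(319,247),.0936).round(4)); print("foot",at_z(c,T,[(319,205),(319,277),(277,241),(361,241)],.0386).round(4).tolist())
ring(im,c,T,319,221,52,"bk ring")
R=ring(im,c,T,142,60,44,"right"); L=ring(im,c,T,513,84,44,"left"); e=(L-R)/.2; print("bk",(L+R)/2+.085*np.array([e[1],-e[0]]))
m=(P[...,2]>.088)&(P[...,2]<.1); m[:,:256]=0;m[:,384:]=0; p=P[m]; print(len(p), p[:,0].min() if len(p) else 0)
E
```

```text
rimfront [[ 0.4899 -0.2009  0.0936]]
foot [[0.493, -0.2008, 0.0386], [0.5317, -0.2008, 0.0386], [0.5118, -0.2217, 0.0386], [0.5117, -0.1799, 0.0386]]
bk ring [ 0.5121 -0.2008] r 0.0261 n 1595
right [ 0.4242 -0.2955] r 0.0175 n 1332
left [ 0.4359 -0.096 ] r 0.0175 n 1259
bk [ 0.51481406 -0.20075918]
2164 0.4888122061641478
```

Call:
{"method": "carry_out", "body": {"steps": [[[3, -0.26, 0, 1.5, 0, 0, 0], [3, -0.26, 0, 2.6, 0, 0, 0], [3, -0.26, 0, 3.2, 0, 0, 0], [3, -0.26, 0, 3.5, 0, 0, 0], [3, -0.26, 0, 3.5, 0, 0, 0]]]}}

```text
time_s: 13.43
tool_pos: [0.516, -0.2009, 0.0109]
ee_rot: [-0.0, -0.0, 1.0, 0.0]
force: [0.2, -0.1, -0.4]
finger_gap: 0.0422
finger_force: 60.9
```

Call:
{"method": "carry_out", "body": {"steps": [[[3, 0, 0, 0, 0, 0, 0], [5, 0, 0, 0, 0, 0, 0], [6.5, 0, 0, 0, 0, 0, 0], [6.5, 0, 0, 0, 0, 0, 0], [6.5, 0, 0, 0, 0, 0, 0]]]}}

```text
time_s: 13.85
tool_pos: [0.5167, -0.2014, 0.0117]
ee_rot: [0.0, -0.0, 1.0, -0.0]
force: [0.3, -0.1, 0.6]
finger_gap: 0.0649
finger_force: 0.0
```

Call:
{"method": "carry_out", "body": {"steps": [[[6.5, 0, 0, -2, 0, 0, 0], [6.5, 0, 0, -5, 0, 0, 0], [6.5, 0, 0, -9, 0, 0, 0], [6.5, 0, 0, -12, 0, 0, 0], [6.5, 0, 0, -12, 0, 0, 0]]]}}

```text
time_s: 14.27
tool_pos: [0.5203, -0.2033, 0.1379]
ee_rot: [0.005, -0.0, 1.0, -0.003]
force: [0.9, -0.6, -0.1]
finger_gap: 0.0651
finger_force: 0.0
```

```bash
python3 - <<'E'
from h import *
im,d,c,T,o=snap("wrist"); im,d,c,T,o=snap("wrist"); P=cloud(d,c,T)
print(o["time_s"],o["tool_pos"],o["qvel"].round(3),o["finger_gap"])
rep("bk",blob(P,(.5148,-.2007),.035,.048,.065)); rep("dish",blob(P,(.43,-.1957),.045,.012,.022))
im,d,c,T,o=snap("top"); P=cloud(d,c,T); rep("red",blob(P,(.52,.089),.03,.042,.056)); rep("white",blob(P,(.503,.313),.03,.042,.056))
E
```

```text
14.3167 [ 0.51910695 -0.20260901  0.13512077] [-0.001  0.051 -0.066 -0.038  0.002 -0.002] 0.06496235845648572
bk 966 z 56.2 rect 514.9 -201.3  43.9x44.3 a=88.5 circ 514.9 -201.5 r22.4 med [ 523.4 -201.4]
dish 6388 z 16.0 rect 430.2 -196.6  66.0x65.8 a=75.3 circ 429.8 -196.6 r33.3 med [ 429.  -196.5]
red 35 z 49.9 rect 524.6 89.1  14.1x15.8 a=1.8 circ 524.8 89.4 r8.8 med [525.1  89.1]
white 36 z 50.8 rect 505.6 314.0  14.6x15.7 a=11.6 circ 505.8 314.6 r8.4 med [504.5 313.2]
```

The beaker is on its ring at (514.9, −201.4) against a target of (514.8, −200.7). Now over to the red vial.

Call:
{"method": "carry_out", "body": {"steps": [[[5, -0.1, 3, 0, 0, 0, 0], [5, -0.2, 7, 0, 0, 0, 0], [5, -0.3, 11, 0, 0, 0, 0], [5, -0.4, 15, 0, 0, 0, 0], [5, -0.5, 19, 0, 0, 0, 0]]]}}

```text
time_s: 14.83
tool_pos: [0.5197, -0.0094, 0.1293]
ee_rot: [-0.002, 0.0, 1.0, 0.0]
force: [-0.2, -0.0, 0.4]
finger_gap: 0.0501
finger_force: 0.0
```

Call:
{"method": "carry_out", "body": {"steps": [[[5, -0.1, 4, 0, 0, 0, 0], [5, -0.2, 7.5, 0, 0, 0, 0], [5, -0.3, 9.5, 0, 0, 0, 0], [5, -0.3, 10.0, 0, 0, 0, 0], [5, -0.3, 10.0, 0, 0, 0, 0]]]}}

```text
time_s: 15.25
tool_pos: [0.5231, 0.09, 0.1297]
ee_rot: [-0.002, -0.002, 1.0, -0.0]
force: [-0.4, -0.2, 0.2]
finger_gap: 0.0499
finger_force: 0.0
```

```bash
python3 - <<'E'
from h import *
for k in range(3): im,d,c,T,o=snap("wrist")
P=cloud(d,c,T)
print(o["time_s"],o["tool_pos"],o["qvel"].round(3),o["finger_gap"])
rep("red",blob(P,(.5245,.089),.022,.044,.058)); rep("all",blob(P,(.5245,.089),.03,.01,.075))
cv2.imwrite("pics/w8.png",im)
E
```

```text
15.35 [0.52364838 0.08802889 0.13021049] [-0.023 -0.008  0.006  0.001  0.004  0.001] 0.050309612660817814
red 454 z 50.7 rect 526.6 89.3  16.9x17.9 a=16.5 circ 527.0 89.2 r9.2 med [526.2  89.5]
all 741 z 49.1 rect 526.4 89.3  17.4x18.3 a=14.5 circ 527.1 89.2 r9.5 med [523.   89.5]
```

Call:
{"method": "carry_out", "body": {"steps": [[[5, -0.32, 0.12, 3, 0, 0, 0], [5, -0.32, 0.12, 6.5, 0, 0, 0], [5, -0.32, 0.12, 9.5, 0, 0, 0], [5, -0.32, 0.12, 11.4, 0, 0, 0], [5, -0.32, 0.12, 11.9, 0, 0, 0]]]}}

```text
time_s: 15.82
tool_pos: [0.5248, 0.0881, 0.0089]
ee_rot: [-0.003, 0.001, 1.0, -0.0]
force: [-0.2, -0.4, -0.9]
finger_gap: 0.05
finger_force: 0.0
```

Call:
{"method": "carry_out", "body": {"steps": [[[5, 0, 0, 0, 0, 0, 0], [3, 0, 0, 0, 0, 0, 0], [1, 0, 0, 0, 0, 0, 0], [0.5, 0, 0, 0, 0, 0, 0], [0.5, 0, 0, 0, 0, 0, 0]]]}}

```text
time_s: 16.23
tool_pos: [0.5292, 0.0897, 0.014]
ee_rot: [0.002, 0.0, 1.0, -0.0]
force: [-0.6, -1.1, 6.1]
finger_gap: 0.0177
finger_force: 58.6
```

Call:
{"method": "carry_out", "body": {"steps": [[[0.5, 0, 0, 0, 0, 0, 0], [0.5, 0, 0, 0, 0, 0, 0], [0.5, 0, 0, 0, 0, 0, 0]]]}}

```text
time_s: 16.48
tool_pos: [0.5292, 0.0897, 0.014]
ee_rot: [0.002, -0.0, 1.0, -0.0]
force: [-0.5, -1.4, 7.4]
finger_gap: 0.0174
finger_force: 58.6
```

Call:
{"method": "carry_out", "body": {"steps": [[[0.5, 0, 0, -0.5, 0, 0, 0], [0.5, 0, 0, -2.5, 0, 0, 0], [0.5, 0, 0, -6, 0, 0, 0], [0.5, 0, 0, -9, 0, 0, 0], [0.5, 0, 0, -10, 0, 0, 0]]]}}

```text
time_s: 16.9
tool_pos: [0.5301, 0.0903, 0.117]
ee_rot: [0.003, -0.0, 1.0, 0.0]
force: [1.4, -0.2, 0.6]
finger_gap: 0.017
finger_force: 58.5
```

Call:
{"method": "carry_out", "body": {"steps": [[[0.5, 1.2, -2.5, 0, 0, 0, 0], [0.5, 2.9, -6, 0, 0, 0, 0], [0.5, 4.7, -9.6, 0, 0, 0, 0], [0.5, 6.5, -13.2, 0, 0, 0, 0], [0.5, 8.2, -16.7, 0, 0, 0, 0]]]}}

```text
time_s: 17.32
tool_pos: [0.4443, -0.078, 0.1124]
ee_rot: [0.0, -0.001, 1.0, -0.0]
force: [0.7, 0.4, -0.8]
finger_gap: 0.017
finger_force: 58.6
```

Call:
{"method": "carry_out", "body": {"steps": [[[0.5, 0.7, -1.5, 0.5, 0, 0, 0], [0.5, 0.9, -1.85, 3, 0, 0, 0], [0.5, 0.9, -1.85, 6, 0, 0, 0], [0.5, 0.9, -1.85, 7, 0, 0, 0], [0.5, 0.9, -1.85, 7, 0, 0, 0]]]}}

```text
time_s: 17.73
tool_pos: [0.4342, -0.0948, 0.0401]
ee_rot: [-0.002, 0.0, 1.0, 0.001]
force: [-0.9, 0.1, 0.2]
finger_gap: 0.0174
finger_force: 58.7
```

```bash
python3 - <<'E'
from h import *
for k in range(3): im,d,c,T,o=snap("wrist")
P=cloud(d,c,T)
print(o["time_s"],o["tool_pos"],o["qvel"].round(3),o["finger_gap"],toolT(o).round(3)[:3,:3])
z=o["tool_pos"][2]; rep("cap",blob(P,o["tool_pos"][:2],.02,z+.032,z+.045))
cv2.imwrite("pics/w8.png",im[:, :]); np.save("w8.npy",d); np.save("w8T.npy",T)
E
```

```text
17.8333 [ 0.43634047 -0.09534225  0.04229405] [ 0.006 -0.022  0.021  0.004 -0.     0.001] 0.017159814684728117 [[-1.    -0.    -0.001]
 [-0.     1.     0.   ]
 [ 0.001  0.    -1.   ]]
cap 2934 z 79.0 rect 435.6 -95.4  25.2x33.0 a=0.3 circ 433.1 -95.5 r18.3 med [432.1 -95.3]
```

View pics/w8.png

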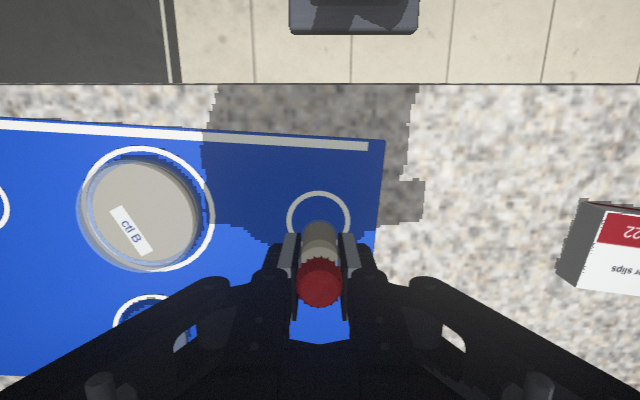

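The vial is held upright, with its cap at (320,282) and the left ring at (319,217). I'll measure both.

```bash
cat >> h.py <<'E'
def cap(im,d,c,T,z,m):
    P=cloud(d,c,T); v,u=np.nonzero(m&(np.abs(P[...,2]-z)<.003)); q=at_z(c,T,np.c_[u,v],z-.001)
    (x,y),r=cv2.minEnclosingCircle((q[:,:2]*1000).astype(np.float32)); print("cap %.1f %.1f r%.1f n%d"%(x,y,r,len(q)),"medz",np.median(P[v,u,2]))
E
python3 - <<'E'
from h import *
im=cv2.imread("pics/w8.png"); d=np.load("w8.npy"); T=np.load("w8T.npy"); c=cams.calibration("wrist")
h=im.astype(int); m=(h[...,2]-h[...,1]>40)&(h[...,2]>70); m[:,:280]=0;m[:,360:]=0
P=cloud(d,c,T); print(np.percentile(P[m][:,2],[5,50,95]))
cap(im,d,c,T,.0795,m); ring(im,c,T,319,217,36,"ring")
E
```

```text
[nan nan nan]
cap 433.4 -95.2 r9.0 n1397 medz 0.07904991432496639
ring [ 0.4362 -0.0959] r 0.0177 n 658
```

Call:
{"method": "carry_out", "body": {"steps": [[[0.5, -0.26, -0.07, 1.2, 0, 0, 0], [0.5, -0.26, -0.07, 2, 0, 0, 0], [0.5, -0.26, -0.07, 2.4, 0, 0, 0], [0.5, -0.26, -0.07, 2.5, 0, 0, 0], [0.5, -0.26, -0.07, 2.5, 0, 0, 0]]]}}

```text
time_s: 18.3
tool_pos: [0.4391, -0.0961, 0.0174]
ee_rot: [-0.0, -0.0, 1.0, 0.0]
force: [1.0, -0.4, 0.3]
finger_gap: 0.0178
finger_force: 58.7
```

Call:
{"method": "carry_out", "body": {"steps": [[[0.5, 0, 0, 0, 0, 0, 0], [2.5, 0, 0, 0, 0, 0, 0], [4, 0, 0, 0, 0, 0, 0], [4.5, 0, 0, 0, 0, 0, 0], [4.5, 0, 0, 0, 0, 0, 0]]]}}

```text
time_s: 18.72
tool_pos: [0.4394, -0.0963, 0.0175]
ee_rot: [0.0, -0.0, 1.0, -0.0]
force: [0.5, 0.2, 0.5]
finger_gap: 0.0455
finger_force: 0.0
```

Call:
{"method": "carry_out", "body": {"steps": [[[4.5, 0, 0, -2, 0, 0, 0], [4.5, 0, 0, -5, 0, 0, 0], [4.5, 0, 0, -9, 0, 0, 0], [4.5, 0, 0, -11.5, 0, 0, 0], [4.5, 0, 0, -12, 0, 0, 0]]]}}

```text
time_s: 19.13
tool_pos: [0.442, -0.0973, 0.1417]
ee_rot: [0.003, -0.0, 1.0, -0.001]
force: [0.7, 0.4, -0.5]
finger_gap: 0.0451
finger_force: 0.0
```

```bash
python3 - <<'E'
from h import *
for k in range(3): im,d,c,T,o=snap("wrist")
P=cloud(d,c,T)
print(o["time_s"],o["tool_pos"],o["qvel"].round(3),o["finger_gap"])
rep("red",blob(P,(.436,-.096),.02,.048,.06)); rep("bk",blob(P,(.5148,-.2007),.035,.048,.065)); rep("dish",blob(P,(.43,-.1957),.045,.012,.022))
E
```

```text
19.2333 [ 0.4404192  -0.09668639  0.13865121] [-0.     0.041 -0.048 -0.029 -0.    -0.001] 0.045184549270601566
red 418 z 53.7 rect 437.3 -96.5  16.5x17.6 a=12.5 circ 437.3 -96.6 r9.0 med [436.6 -96.7]
bk 328 z 53.3 rect 499.5 -202.7  14.5x39.7 a=4.4 circ 504.3 -202.4 r19.8 med [ 496.7 -196.8]
dish 4897 z 16.0 rect 429.8 -196.0  65.9x65.7 a=42.2 circ 429.8 -196.4 r33.5 med [ 428.5 -195.8]
```

The red vial is standing about 1.5 mm from the ring centre, in a moving reading that I'll recheck later. Now the white vial.

Call:
{"method": "carry_out", "body": {"steps": [[[5, -0.4, 2.5, 0, 0, 0, 0], [5, -1.05, 6.5, 0, 0, 0, 0], [5, -1.7, 10.4, 0, 0, 0, 0], [5, -2.3, 14.2, 0, 0, 0, 0], [5, -2.95, 18, 0, 0, 0, 0]]]}}

```text
time_s: 19.7
tool_pos: [0.4672, 0.0854, 0.1353]
ee_rot: [-0.002, 0.0, 1.0, -0.0]
force: [0.5, -1.1, -0.1]
finger_gap: 0.0499
finger_force: 0.0
```

Call:
{"method": "carry_out", "body": {"steps": [[[5, -0.65, 4, 0, 0, 0, 0], [5, -1.3, 8, 0, 0, 0, 0], [5, -1.95, 12, 0, 0, 0, 0], [5, -2.6, 16, 0, 0, 0, 0], [5, -3.25, 20, 0, 0, 0, 0]]]}}

```text
time_s: 20.12
tool_pos: [0.4997, 0.2853, 0.1347]
ee_rot: [-0.002, -0.0, 1.0, -0.001]
force: [1.4, -0.7, -0.3]
finger_gap: 0.0502
finger_force: 0.0
```

Call:
{"method": "carry_out", "body": {"steps": [[[5, -0.3, 2, 0, 0, 0, 0], [5, -0.5, 3.05, 0, 0, 0, 0], [5, -0.5, 3.05, 0, 0, 0, 0], [5, -0.5, 3.05, 0, 0, 0, 0]]]}}

```text
time_s: 20.45
tool_pos: [0.5051, 0.3132, 0.1356]
ee_rot: [-0.001, -0.0, 1.0, -0.001]
force: [0.3, -0.6, 0.2]
finger_gap: 0.05
finger_force: 0.0
```

```bash
python3 - <<'E'
from h import *
for k in range(3): im,d,c,T,o=snap("wrist")
P=cloud(d,c,T)
print(o["time_s"],o["tool_pos"],o["qvel"].round(3),o["finger_gap"])
rep("white",blob(P,(.506,.3145),.022,.044,.058)); rep("yellow",blob(P,(.53,.405),.03,.044,.058)); rep("obj",blob(P,(.585,.307),.03,.024,.036))
E
```

```text
20.55 [0.50553411 0.31244929 0.13645222] [-0.007 -0.011  0.004  0.002  0.003  0.002] 0.05005312790172834
white 422 z 50.7 rect 507.4 314.3  17.2x17.3 a=89.6 circ 507.7 314.2 r9.1 med [506.8 313.9]
yellow 440 z 50.5 rect 536.5 407.9  17.7x18.3 a=56.2 circ 536.4 408.1 r9.4 med [535.1 406.7]
obj 1287 z 30.2 rect 587.4 312.6  34.3x36.0 a=1.1 circ 588.5 312.7 r18.6 med [585.8 312.3]
```

Call:
{"method": "carry_out", "body": {"steps": [[[5, -0.12, 0.18, 3, 0, 0, 0], [5, -0.12, 0.18, 6.7, 0, 0, 0], [5, -0.12, 0.18, 10, 0, 0, 0], [5, -0.12, 0.18, 11.9, 0, 0, 0], [5, -0.12, 0.18, 12.4, 0, 0, 0]]]}}

```text
time_s: 21.02
tool_pos: [0.5047, 0.3132, 0.0098]
ee_rot: [-0.003, 0.001, 1.0, -0.001]
force: [-0.6, -0.6, 0.6]
finger_gap: 0.0498
finger_force: 0.0
```

Call:
{"method": "carry_out", "body": {"steps": [[[5, 0, 0, 0, 0, 0, 0], [5, 0, 0, 0, 0, 0, 0], [3, 0, 0, 0, 0, 0, 0], [1, 0, 0, 0, 0, 0, 0], [0.5, 0, 0, 0, 0, 0, 0]]]}}

```text
time_s: 21.43
tool_pos: [0.5087, 0.3165, 0.0151]
ee_rot: [0.001, -0.0, 1.0, 0.001]
force: [-0.4, -1.1, 4.4]
finger_gap: 0.0173
finger_force: 58.4
```

Call:
{"method": "carry_out", "body": {"steps": [[[0.5, 0, 0, 0, 0, 0, 0], [0.5, 0, 0, 0, 0, 0, 0], [0.5, 0, 0, 0, 0, 0, 0], [0.5, 0, 0, 0, 0, 0, 0]]]}}

```text
time_s: 21.77
tool_pos: [0.5087, 0.3166, 0.0151]
ee_rot: [0.002, -0.0, 1.0, 0.0]
force: [0.1, -0.5, 6.2]
finger_gap: 0.0172
finger_force: 58.4
```

Call:
{"method": "carry_out", "body": {"steps": [[[0.5, 0, 0, -0.5, 0, 0, 0], [0.5, 0, 0, -2.5, 0, 0, 0], [0.5, 0, 0, -6, 0, 0, 0], [0.5, 0, 0, -9, 0, 0, 0], [0.5, 0, 0, -10, 0, 0, 0]]]}}

```text
time_s: 22.18
tool_pos: [0.5097, 0.3174, 0.1184]
ee_rot: [0.003, -0.0, 1.0, 0.002]
force: [0.3, 0.5, 0.8]
finger_gap: 0.0172
finger_force: 58.5
```

Call:
{"method": "carry_out", "body": {"steps": [[[0.5, 0.3, -2.2, 0, 0, 0, 0], [0.5, 0.8, -6, 0, 0, 0, 0], [0.5, 1.3, -10, 0, 0, 0, 0], [0.5, 1.9, -14, 0, 0, 0, 0], [0.5, 2.4, -18, 0, 0, 0, 0]]]}}

```text
time_s: 22.6
tool_pos: [0.4824, 0.1348, 0.1133]
ee_rot: [-0.0, -0.001, 1.0, -0.0]
force: [1.0, 0.0, -0.4]
finger_gap: 0.0173
finger_force: 58.6
```

Call:
{"method": "carry_out", "body": {"steps": [[[0.5, 0.55, -4, 0, 0, 0, 0], [0.5, 1.1, -8, 0, 0, 0, 0], [0.5, 1.65, -12, 0, 0, 0, 0], [0.5, 2.2, -16, 0, 0, 0, 0], [0.5, 2.75, -20, 0, 0, 0, 0]]]}}

```text
time_s: 23.02
tool_pos: [0.4552, -0.0655, 0.1134]
ee_rot: [0.0, -0.0, 1.0, 0.0]
force: [1.9, -0.3, -0.6]
finger_gap: 0.0173
finger_force: 58.6
```

Call:
{"method": "carry_out", "body": {"steps": [[[0.5, 0.55, -4, 0, 0, 0, 0], [0.5, 1.1, -8, 0, 0, 0, 0], [0.5, 1.65, -12, 0, 0, 0, 0], [0.5, 2.2, -16, 0, 0, 0, 0], [0.5, 2.75, -20, 0, 0, 0, 0]]]}}

```text
time_s: 23.43
tool_pos: [0.4277, -0.2657, 0.1134]
ee_rot: [0.0, -0.0, 1.0, 0.0]
force: [0.7, 0.3, 0.6]
finger_gap: 0.0176
finger_force: 58.6
```

Call:
{"method": "carry_out", "body": {"steps": [[[0.5, 0.44, -2.5, 0, 0, 0, 0], [0.5, 0.44, -3.2, 2, 0, 0, 0], [0.5, 0.44, -3.2, 5, 0, 0, 0], [0.5, 0.44, -3.2, 7, 0, 0, 0], [0.5, 0.44, -3.2, 7, 0, 0, 0]]]}}

```text
time_s: 23.85
tool_pos: [0.4213, -0.2939, 0.0397]
ee_rot: [-0.003, 0.0, 1.0, 0.002]
force: [-0.7, 0.8, -0.4]
finger_gap: 0.0173
finger_force: 58.6
```

```bash
python3 - <<'E'
from h import *
for k in range(4): im,d,c,T,o=snap("wrist")
P=cloud(d,c,T)
print(o["time_s"],o["tool_pos"],o["qvel"].round(3),o["finger_gap"],toolT(o).round(3)[:2,:2])
tp=o["tool_pos"]; zt=tp[2]-.0151+.052
m=np.hypot(P[...,0]-tp[0],P[...,1]-tp[1])<.0135
m&=im.min(-1)>90
v,u=np.nonzero(m&(np.abs(P[...,2]-zt)<.004)); print("px",u.min(),u.max(),v.min(),v.max(),zt)
cap(im,d,c,T,zt,m)
# ring guess pixel
Q=np.linalg.inv(T)@np.r_[.4241,-.2954,.003,1]; U=int(c["fx"]*Q[0]/Q[2]+c["cx"]);V=int(c["fy"]*Q[1]/Q[2]+c["cy"]); print(U,V)
ring(im,c,T,U,V,38,"ring")
cv2.imwrite("pics/w9.png",im); np.save("w9.npy",d); np.save("w9T.npy",T)
E
```

```text
24.0 [ 0.42436416 -0.29598351  0.04394597] [ 0.003 -0.02   0.017 -0.001 -0.001  0.002] 0.017302489425770343 [[-1. -0.]
 [-0.  1.]]
px 288 349 265 307 0.08084596517041737
cap 419.2 -296.0 r11.3 n1307 medz 0.07963311679867194
319 220
ring [ 0.4238 -0.2956] r 0.0174 n 626
```

```bash
python3 - <<'E'
from h import *
im=cv2.imread("pics/w9.png"); d=np.load("w9.npy"); T=np.load("w9T.npy"); c=cams.calibration("wrist"); P=cloud(d,c,T)
for u in (312,319,326): print([(v,int(im[v,u].min()),round(float(P[v,u,2]),3)) for v in range(256,312,3)])
for v in (275,285,295): print([(u,int(im[v,u].min())) for u in range(284,356,4)])
E
```

```text
[(256, 92, 0.065), (259, 76, 0.066), (262, 102, 0.071), (265, 103, 0.074), (268, 101, 0.076), (271, 108, 0.078), (274, 144, 0.081), (277, 149, 0.08), (280, 148, 0.08), (283, 148, 0.081), (286, 147, 0.08), (289, 148, 0.081), (292, 147, 0.08), (295, 147, 0.08), (298, 147, 0.08), (301, 145, 0.079), (304, 147, 0.08), (307, 63, 0.002), (310, 51, 0.003)]
[(256, 92, 0.066), (259, 99, 0.071), (262, 99, 0.073), (265, 101, 0.076), (268, 106, 0.079), (271, 134, 0.079), (274, 143, 0.078), (277, 148, 0.079), (280, 149, 0.079), (283, 152, 0.079), (286, 148, 0.08), (289, 149, 0.08), (292, 147, 0.08), (295, 148, 0.08), (298, 149, 0.079), (301, 147, 0.08), (304, 149, 0.08), (307, 124, 0.08), (310, 53, 0.002)]
[(256, 93, 0.065), (259, 89, 0.071), (262, 97, 0.073), (265, 101, 0.075), (268, 100, 0.077), (271, 117, 0.078), (274, 142, 0.079), (277, 148, 0.08), (280, 150, 0.081), (283, 147, 0.079), (286, 149, 0.08), (289, 147, 0.08), (292, 150, 0.08), (295, 148, 0.079), (298, 146, 0.08), (301, 150, 0.08), (304, 148, 0.08), (307, 61, 0.002), (310, 52, 0.003)]
[(284, 37), (288, 100), (292, 41), (296, 40), (300, 102), (304, 104), (308, 144), (312, 141), (316, 145), (320, 150), (324, 146), (328, 141), (332, 132), (336, 106), (340, 105), (344, 35), (348, 98), (352, 30)]
[(284, 34), (288, 31), (292, 38), (296, 84), (300, 136), (304, 150), (308, 149), (312, 148), (316, 149), (320, 148), (324, 146), (328, 147), (332, 147), (336, 147), (340, 113), (344, 35), (348, 16), (352, 27)]
[(284, 32), (288, 31), (292, 37), (296, 29), (300, 121), (304, 146), (308, 147), (312, 147), (316, 150), (320, 148), (324, 147), (328, 148), (332, 147), (336, 144), (340, 109), (344, 36), (348, 23), (352, 31)]
```

```bash
python3 - <<'E'
from h import *
T=np.load("w9T.npy"); c=cams.calibration("wrist"); print(at_z(c,T,[(319.5,288.5),(319.5,270),(319.5,307.5)],.080))
print(telemetry.get_obs()["tool_pos"])
E
```

```text
[[ 0.42259102 -0.29572787  0.08      ]
 [ 0.41504913 -0.29573853  0.08      ]
 [ 0.43060901 -0.29571654  0.08      ]]
[ 0.42491264 -0.29638015  0.04452255]
```

Call:
{"method": "carry_out", "body": {"steps": [[[0.5, -0.08, 0.05, 1.2, 0, 0, 0], [0.5, -0.08, 0.05, 2, 0, 0, 0], [0.5, -0.08, 0.05, 2.4, 0, 0, 0], [0.5, -0.08, 0.05, 2.6, 0, 0, 0], [0.5, -0.08, 0.05, 2.6, 0, 0, 0]]]}}

```text
time_s: 24.47
tool_pos: [0.425, -0.2953, 0.0181]
ee_rot: [0.0, -0.0, 1.0, -0.0]
force: [-0.6, 0.8, 4.6]
finger_gap: 0.0175
finger_force: 58.9
```

Call:
{"method": "carry_out", "body": {"steps": [[[0.5, 0, 0, 0, 0, 0, 0], [2.5, 0, 0, 0, 0, 0, 0], [4, 0, 0, 0, 0, 0, 0], [4.5, 0, 0, 0, 0, 0, 0], [4.5, 0, 0, 0, 0, 0, 0]]]}}

```text
time_s: 24.88
tool_pos: [0.425, -0.2955, 0.0173]
ee_rot: [0.0, -0.0, 1.0, -0.0]
force: [1.4, 0.4, -0.6]
finger_gap: 0.0452
finger_force: 0.0
```

Call:
{"method": "carry_out", "body": {"steps": [[[4.5, 0, 0, -2, 0, 0, 0], [4.5, 0, 0, -5, 0, 0, 0], [4.5, 0, 0, -9, 0, 0, 0], [4.5, 0, 0, -12, 0, 0, 0], [4.5, 0, 0, -12, 0, 0, 0]]]}}

```text
time_s: 25.3
tool_pos: [0.428, -0.2983, 0.1433]
ee_rot: [0.004, -0.0, 1.0, -0.003]
force: [0.7, -0.7, -0.1]
finger_gap: 0.045
finger_force: 0.0
```

```bash
python3 - <<'E'
from h import *
for k in range(4): im,d,c,T,o=snap("wrist")
P=cloud(d,c,T)
print(o["time_s"],o["tool_pos"],o["qvel"].round(3),o["finger_gap"])
rep("white",blob(P,(.424,-.2955),.02,.048,.06)); rep("red",blob(P,(.436,-.096),.02,.048,.06))
E
```

```text
25.45 [ 0.42482798 -0.29542924  0.13718004] [-0.001  0.027 -0.025 -0.004  0.     0.   ] 0.045040308686871366
white 423 z 53.8 rect 424.1 -295.8  17.0x17.6 a=12.4 circ 424.2 -296.1 r9.2 med [ 423.2 -296.1]
red 509 z 53.4 rect 437.2 -97.7  16.5x18.1 a=61.7 circ 437.2 -96.7 r9.6 med [436.6 -99.1]
```

The white vial is centred at (424.1, −295.9) and the red one is within about 1.4 mm. Next I'll view the slip box and carton together from above.

Call:
{"method": "carry_out", "body": {"steps": [[[8.5, 0, 3, -2, 0, 0, 0], [8.5, -0.1, 7, -3, 0, 0, 0], [8.5, -0.2, 11, -4, 0, 0, 0], [8.5, -0.3, 15, -5, 0, 0, 0], [8.5, -0.4, 19, -6, 0, 0, 0]]]}}

```text
time_s: 25.92
tool_pos: [0.4274, -0.1034, 0.196]
ee_rot: [-0.002, 0.0, 1.0, 0.001]
force: [0.5, 0.3, 0.1]
finger_gap: 0.085
finger_force: 0.0
```

Call:
{"method": "carry_out", "body": {"steps": [[[8.5, 0, 4, 0, 0, 0, 0], [8.5, 0, 8, 0, 0, 0, 0], [8.5, 0, 12, 0, 0, 0, 0], [8.5, 0, 16, 0, 0, 0, 0], [8.5, 0, 20, 0, 0, 0, 0]]]}}

```text
time_s: 26.33
tool_pos: [0.4272, 0.0964, 0.1957]
ee_rot: [-0.002, 0.0, 1.0, -0.0]
force: [0.5, -0.3, -0.9]
finger_gap: 0.085
finger_force: 0.0
```

Call:
{"method": "carry_out", "body": {"steps": [[[8.5, 0, 3, 0, 0, 0, 0], [8.5, 0, 4.7, 0, 0, 0, 0], [8.5, 0, 5.2, 0, 0, 0, 0], [8.5, 0, 5.2, 0, 0, 0, 0], [8.5, 0, 5.2, 0, 0, 0, 0]]]}}

```text
time_s: 26.75
tool_pos: [0.4281, 0.1459, 0.1962]
ee_rot: [-0.001, -0.0, 1.0, -0.001]
force: [0.7, -0.0, 0.0]
finger_gap: 0.0852
finger_force: 0.0
```

```bash
python3 - <<'E'
from h import *
for k in range(4): im,d,c,T,o=snap("wrist")
P=cloud(d,c,T)
print(o["time_s"],o["tool_pos"],o["qvel"].round(3),o["finger_gap"])
rep("box",blob(P,(.4505,.080),.045,.012,.022))
m=(np.abs(P[...,2]-.0495)<.004)&(P[...,0]>.48)&(P[...,0]<.563)&(P[...,1]>.16)&(P[...,1]<.25)
n,l,s,ce=cv2.connectedComponentsWithStats(m.astype(np.uint8)); k=1+s[1:,4].argmax(); print(s[k]); rep("carton",P[l==k])
cv2.imwrite("pics/w10.png",im)
im,d,c,T,o=snap("top");P=cloud(d,c,T)
m=(P[...,2]>.040)&(P[...,2]<.056)&(P[...,0]>.48)&(P[...,0]<.563)&(P[...,1]>.16)&(P[...,1]<.25)
n,l,s,ce=cv2.connectedComponentsWithStats(m.astype(np.uint8)); k=1+s[1:,4].argmax(); print(s[k]); rep("t carton",P[l==k])
E
```

```text
26.9 [0.42869376 0.14537911 0.19690626] [-0.001 -0.005  0.005  0.003  0.001  0.002] 0.08489011605839915
box 2161 z 17.6 rect 450.8 79.8  48.0x48.5 a=81.6 circ 451.0 79.8 r33.3 med [449.6  80.1]
[ 344  241   66   53 2976]
carton 2976 z 49.6 rect 516.8 202.6  51.3x62.1 a=5.6 circ 516.6 202.3 r39.1 med [514.8 202.3]Traceback (most recent call last):
  File "<stdin>", line 11, in <module>
ValueError: attempt to get argmax of an empty sequence
```

View pics/w10.png

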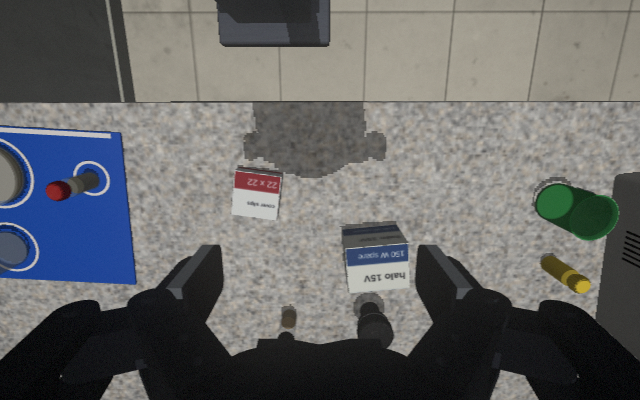

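Carton top at (375,258): centre (516.8, 202.6), yaw +5.6°. Slip box at (258,193): centre (450.8, 79.8), yaw −8.3°. I'll turn the tool to the box and grip it.

Call:
{"method": "carry_out", "body": {"steps": [[[6.5, -0.9, -2.6, 1, 0, 0, 0.05], [6.5, -1.8, -5.5, 3, 0, 0, 0.1], [6.5, -2.21, -6.56, 6, 0, 0, 0.145], [6.5, -2.21, -6.56, 9.5, 0, 0, 0.145], [6.5, -2.21, -6.56, 12.5, 0, 0, 0.145]]]}}

```text
time_s: 27.42
tool_pos: [0.4515, 0.0793, 0.0712]
ee_rot: [0.001, 0.074, 0.997, 0.0]
force: [-0.1, 0.5, 0.1]
finger_gap: 0.0651
finger_force: 0.0
```

Call:
{"method": "carry_out", "body": {"steps": [[[6.5, 0, 0, 1.5, 0, 0, 0], [6.5, 0, 0, 1.5, 0, 0, 0], [6.5, 0, 0, 1.5, 0, 0, 0]]]}}

```text
time_s: 27.67
tool_pos: [0.4503, 0.0804, 0.057]
ee_rot: [-0.001, 0.073, 0.997, -0.0]
force: [-0.2, -0.1, 0.5]
finger_gap: 0.065
finger_force: 0.0
```

```bash
python3 - <<'E'
from h import *
for k in range(3): im,d,c,T,o=snap("wrist")
P=cloud(d,c,T); print(o["time_s"],o["tool_pos"],o["qvel"].round(3),o["finger_gap"],toolT(o)[:2,:2].round(3))
rep("box",blob(P,(.4505,.080),.045,.012,.022))
E
```

```text
27.7667 [0.45209423 0.08072805 0.05848635] [ 0.007 -0.014  0.006 -0.004  0.     0.002] 0.06511305522188135 [[-0.989  0.145]
 [ 0.145  0.989]]
box 6196 z 17.7 rect 450.7 79.9  48.2x48.1 a=81.8 circ 450.9 80.0 r33.3 med [448.9  80.1]
```

Call:
{"method": "carry_out", "body": {"steps": [[[6.5, 0.12, -0.1, 2.5, 0, 0, 0], [6.5, 0.12, -0.1, 4.5, 0, 0, 0], [6.5, 0.12, -0.1, 5.5, 0, 0, 0], [6.5, 0.12, -0.1, 5.9, 0, 0, 0], [6.5, 0.12, -0.1, 5.9, 0, 0, 0]]]}}

```text
time_s: 28.23
tool_pos: [0.45, 0.0802, -0.0014]
ee_rot: [0.0, 0.072, 0.997, 0.0]
force: [0.1, -0.2, 0.3]
finger_gap: 0.0649
finger_force: 0.0
```

Call:
{"method": "carry_out", "body": {"steps": [[[6.5, 0, 0, 0, 0, 0, 0], [5, 0, 0, 0, 0, 0, 0], [4, 0, 0, 0, 0, 0, 0], [3.5, 0, 0, 0, 0, 0, 0], [3.5, 0, 0, 0, 0, 0, 0]]]}}

```text
time_s: 28.65
tool_pos: [0.4508, 0.0802, -0.0003]
ee_rot: [0.001, 0.072, 0.997, 0.0]
force: [-1.8, 0.6, 6.4]
finger_gap: 0.0465
finger_force: 62.0
```

Call:
{"method": "carry_out", "body": {"steps": [[[3.5, 0, 0, 0, 0, 0, 0], [3.5, 0, 0, 0, 0, 0, 0], [3.5, 0, 0, 0, 0, 0, 0]]]}}

```text
time_s: 28.9
tool_pos: [0.4508, 0.0802, -0.0003]
ee_rot: [0.001, 0.072, 0.997, 0.0]
force: [-1.5, -0.1, 6.8]
finger_gap: 0.0465
finger_force: 62.0
```

Call:
{"method": "carry_out", "body": {"steps": [[[3.5, 0, 0, -0.5, 0, 0, 0], [3.5, 0, 0, -2.5, 0, 0, 0], [3.5, 0, 0, -6, 0, 0, -0.08], [3.5, 0, 0, -9, 0, 0, -0.16], [3.5, 0, 0, -11, 0, 0, -0.243]]]}}

```text
time_s: 29.32
tool_pos: [0.4506, 0.0802, 0.1115]
ee_rot: [0.002, -0.051, 0.999, -0.0]
force: [0.3, 0.3, -0.6]
finger_gap: 0.047
finger_force: 61.7
```

Call:
{"method": "carry_out", "body": {"steps": [[[3.5, -1.2, 2, 0, 0, 0, 0], [3.5, -3.4, 5, 0, 0, 0, 0], [3.5, -5.5, 8.2, 0, 0, 0, 0], [3.5, -7.2, 10.7, 0, 0, 0, 0], [3.5, -7.76, 11.54, 0, 0, 0, 0]]]}}

```text
time_s: 29.73
tool_pos: [0.518, 0.2062, 0.1095]
ee_rot: [0.002, -0.051, 0.999, 0.001]
force: [0.7, 0.2, -0.2]
finger_gap: 0.047
finger_force: 61.8
```

Call:
{"method": "carry_out", "body": {"steps": [[[3.5, 0, 0, 2, 0, 0, 0], [3.5, 0, 0, 3.5, 0, 0, 0], [3.5, 0, 0, 4, 0, 0, 0], [3.5, 0, 0, 4, 0, 0, 0], [3.5, 0, 0, 4, 0, 0, 0]]]}}

```text
time_s: 30.15
tool_pos: [0.5153, 0.2022, 0.0687]
ee_rot: [-0.0, -0.049, 0.999, -0.0]
force: [0.5, 0.5, 0.1]
finger_gap: 0.0466
finger_force: 61.8
```

```bash
python3 - <<'E'
from h import *
for k in range(3): im,d,c,T,o=snap("wrist")
P=cloud(d,c,T); print(o["time_s"],o["tool_pos"],o["qvel"].round(3),o["finger_gap"],toolT(o)[:2,:2].round(3))
tz=o["tool_pos"][2]; rep("box",blob(P,o["tool_pos"][:2],.034,tz+.013,tz+.0215))
p=blob(P,(.517,.2026),.05,.046,.053); rep("carton vis",p); print(p[:,0].min())
cv2.imwrite("pics/w11.png",im)
E
```

```text
30.25 [0.51613007 0.20240183 0.06934768] [-0.001 -0.003  0.002 -0.003  0.003  0.   ] 0.046642475295958157 [[-0.995 -0.098]
 [-0.097  0.995]]
box 12173 z 87.3 rect 516.2 202.4  48.5x66.7 a=5.6 circ 515.8 202.3 r33.9 med [513.  202.1]
carton vis 1799 z 49.5 rect 503.4 201.4  24.0x62.3 a=4.9 circ 504.0 201.8 r32.9 med [495.2 201.1]
0.48899584896447845
```

View pics/w11.png

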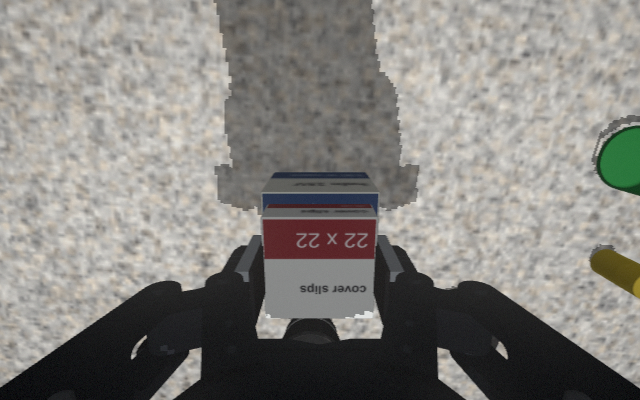

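The box is held square over the carton, 0.6 mm from centre. I'll set it down and retreat.

Call:
{"method": "carry_out", "body": {"steps": [[[3.5, -0.06, 0.02, 0.8, 0, 0, 0], [3.5, -0.06, 0.02, 1.4, 0, 0, 0], [3.5, -0.06, 0.02, 1.75, 0, 0, 0], [3.5, -0.06, 0.02, 1.85, 0, 0, 0], [3.5, -0.06, 0.02, 1.85, 0, 0, 0]]]}}

```text
time_s: 30.72
tool_pos: [0.5157, 0.2027, 0.0497]
ee_rot: [-0.0, -0.049, 0.999, -0.0]
force: [-2.0, -0.1, 3.6]
finger_gap: 0.0466
finger_force: 62.2
```

Call:
{"method": "carry_out", "body": {"steps": [[[3.5, 0, 0, 0, 0, 0, 0], [5, 0, 0, 0, 0, 0, 0], [6, 0, 0, 0, 0, 0, 0], [7, 0, 0, 0, 0, 0, 0], [7, 0, 0, 0, 0, 0, 0]]]}}

```text
time_s: 31.13
tool_pos: [0.5161, 0.2029, 0.0496]
ee_rot: [-0.0, -0.049, 0.999, 0.0]
force: [0.8, 0.2, 0.2]
finger_gap: 0.07
finger_force: 0.0
```

Call:
{"method": "carry_out", "body": {"steps": [[[7, 0, 0, -2, 0, 0, 0], [7, 0, 0, -5, 0, 0, 0], [7, 0, 0, -9, 0, 0, 0], [7, 0, 0, -13, 0, 0, 0], [7, 0, 0, -15, 0, 0, 0]]]}}

```text
time_s: 31.55
tool_pos: [0.5179, 0.2034, 0.2045]
ee_rot: [0.003, -0.049, 0.999, 0.001]
force: [1.7, 0.1, 0.4]
finger_gap: 0.0701
finger_force: 0.0
```

```bash
python3 - <<'E'
from h import *
for k in range(4): im,d,c,T,o=snap("wrist")
P=cloud(d,c,T); print(o["time_s"],o["tool_pos"],o["qvel"].round(3))
rep("box",blob(P,(.517,.2026),.04,.062,.073)); p=blob(P,(.517,.2026),.05,.046,.053); rep("carton vis",p)
E
```

```text
31.7 [0.51750969 0.20325573 0.20176662] [-0.001  0.041 -0.061 -0.021 -0.001 -0.001]
box 2995 z 67.7 rect 516.0 202.4  48.5x48.0 a=5.8 circ 516.3 202.5 r33.5 med [515.  202.3]
carton vis 726 z 49.6 rect 517.1 202.6  50.8x62.0 a=5.4 circ 516.9 202.9 r39.0 med [511.4 204.1]
```

Call:
{"method": "carry_out", "body": {"steps": [[[7, 2, -3, 0, 0, 0, 0], [7, 4, -6, 0, 0, 0, 0], [7, 6, -9, 0, 0, 0, 0], [7, 8, -12, 0, 0, 0, 0], [7, 9, -15, 0, 0, 0, 0]]]}}

```text
time_s: 32.17
tool_pos: [0.4371, 0.0439, 0.1975]
ee_rot: [-0.003, -0.05, 0.999, 0.0]
force: [0.5, -0.1, -1.2]
finger_gap: 0.0705
finger_force: 0.0
```

Call:
{"method": "carry_out", "body": {"steps": [[[7, 0, -4, 0, 0, 0, 0], [7, 0, -8, 0, 0, 0, 0], [7, 0, -12, 0, 0, 0, 0], [7, 0, -16, 0, 0, 0, 0], [7, 0, -20, 0, 0, 0, 0]]]}}

```text
time_s: 32.58
tool_pos: [0.4594, -0.1556, 0.1979]
ee_rot: [-0.001, -0.049, 0.999, 0.001]
force: [0.4, 0.9, -0.6]
finger_gap: 0.0702
finger_force: 0.0
```

Call:
{"method": "carry_out", "body": {"steps": [[[7, 0, -2, 0, 0, 0, 0], [7, 0, -2, 0, 0, 0, 0], [7, 0, -2, 0, 0, 0, 0], [7, 0, -2, 0, 0, 0, 0], [7, 0, -2, 0, 0, 0, 0]]]}}

```text
time_s: 33.0
tool_pos: [0.462, -0.1727, 0.1989]
ee_rot: [-0.001, -0.05, 0.999, 0.001]
force: [-0.8, -0.2, -0.2]
finger_gap: 0.0697
finger_force: 0.0
```

```bash
python3 - <<'E'
from h import *
for k in range(4): im,d,c,T,o=snap("wrist")
P=cloud(d,c,T); print(o["time_s"],o["tool_pos"],o["qvel"].round(3))
for n,p,r,a,b in (("red",(.436,-.096),.02,.048,.06),("white",(.424,-.2955),.02,.048,.06),("bk",(.5148,-.2007),.035,.05,.062),("dish",(.43,-.1957),.045,.012,.022)):
    q=blob(P,p,r,a,b)
    if len(q)>5: rep(n,q)
Q=np.linalg.inv(T)
for n,p in (("L",(.4358,-.096)),("R",(.4241,-.2955))):
    q=Q@np.r_[p,.003,1]; U=int(c["fx"]*q[0]/q[2]+c["cx"]);V=int(c["fy"]*q[1]/q[2]+c["cy"]); print(n,U,V)
    if 40<U<600 and 40<V<360: ring(im,c,T,U,V,24,n)
E
```

```text
33.15 [ 0.46266611 -0.17300458  0.19965127] [-0.003 -0.003  0.006  0.001 -0.002  0.002]
red 296 z 53.7 rect 437.3 -96.7  17.3x17.5 a=77.9 circ 437.3 -97.0 r9.1 med [437.1 -97.7]
white 335 z 53.6 rect 424.0 -295.6  17.6x17.0 a=17.7 circ 424.4 -295.9 r9.5 med [ 423.8 -294.7]
bk 515 z 56.1 rect 515.0 -201.7  44.6x43.5 a=4.6 circ 514.9 -201.7 r22.5 med [ 523.9 -203. ]
dish 3503 z 16.0 rect 429.8 -196.6  65.6x65.9 a=52.9 circ 430.1 -196.8 r33.3 med [ 428.9 -196.7]
L 394 152
L [ 0.4358 -0.096 ] r 0.0176 n 258
R 203 121
R [ 0.4245 -0.2966] r 0.0182 n 331
```

Everything is within about 1.7 mm of its place, all standing, and the arm is clear, so I'm handing in.

```bash
python3 -c "
from workcell import bot; print(bot.close_job())"
```

```text
the job is handed in; nothing more can be done
None
```

I handed the job in at about 33 s: dish, beaker and both vials stand within about 2 mm of their ring centres, the slip box sits about 1 mm off the carton's centre, and the carton hasn't moved; I did not re-measure the black-capped vial or the optics.

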